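# Slide the tack tin along the fence into its dock and shut the gate

### The job

Push the big round tin of tacks up to the long bench fence where it stands and press it snugly against the fence, then slide it along the fence, without losing touch with it, into the dock at the end and press it home against the end stop. Each press should bear on the wood with about 8 N (beyond what it takes to slide the tin) for half a second, and the tin must never bear on fence or stop with more than 16 N; then swing the steel gate fully shut behind the tin, keeping the tin standing on the bench throughout and leaving the other things where they are.

Things in the scene. Friction and masses are not known exactly. Their poses are not given: they have to be found in the camera images.
- tin_center (a point): closed round steel tin full of tacks, standing upright, 100 mm diameter, 55 mm high, 0.4 to 0.85 kg, plain smooth side; too wide to grasp, so it is pushed. This point is its centre, half-way up (27.5 mm above the bench). It slides on the felt with about 2 to 6 N (friction coefficient 0.5 to 0.7); pressing down on it adds to that.
- dock: wooden fixture screwed to the bench: fence, end stop, guide and gate. Origin on the bench, at the middle of the tin's place: when the tin is home, its axis passes through this origin. +y: the way the tin slides along the fence into the dock; +x: from the tin to the fence (a tin touching the fence has its centre at x = 0); z up.
- fence: the long bench fence of the dock, a straight rigid batten 30 mm high, 30 mm thick. In the dock's frame its face is at x = +50 mm, running from y = -380 to +50 mm; its origin is at the middle of that face (y = -165 mm), at bench height, axes as the dock's. A stiff arm 1 mm too far pushes too hard: feel for contact.
- guide_face (a point): middle of the face of the guide, a low batten opposite the fence, 25 mm high, 14 mm thick, its face at x = -53 mm in the dock's frame, from y = -42 to +50 mm, rounded at its mouth: the tin enters between guide and fence with 3 mm play. Point at y = +4 mm, 12.5 mm above the bench.
- end_stop: the end stop of the dock: a rigid wooden block fixed to it, 147 mm long across the lane, 25 mm thick, 45 mm high. Origin at bench height, in the middle of the flat face that the tin is pressed against (in the dock's frame x = +6.5 mm, y = +50 mm), axes as the dock's.
- gate_hinge (a point): upright hinge pin of the gate (16 mm thick post, 50 mm high), in the dock's frame at x = -64 mm, y = -58.5 mm, this point 28 mm above the bench.
- gate (a joint): steel gate: flat bar on edge, 10 mm thick, from 12 to 44 mm above the bench, 8 to 98 mm from its pin. At value q (rad) it points along (cos q, -sin q) in the dock's x, y. 0 = fully shut (end of travel): across the lane, its face 3.5 mm behind a tin that is home. Starts wide open, 1.8 to 2.4. Stiff hinge (about 2 N at the bar's end), stays where left; push it shut from behind.
- foot_c (a point): dark turned wooden bun foot, 56 mm diameter, 50 mm high, loose; leave alone. Point at half height.
- foot2_c (a point): second dark turned wooden bun foot, 56 mm diameter, 50 mm high, loose; leave alone. Point at half height.
- cone_c (a point): cone of thread, 52 mm diameter at the foot, 78 mm high, loose; leave alone. Point at half height.
- tape_c (a point): roll of tape lying flat, 90 mm diameter, 25 mm high, loose; leave alone. Point at half height.
- staples_c (a point): cardboard box of staples, 60 x 100 x 30 mm, loose; leave alone. Point at its centre.
- hammer_grip (a point): hammer lying on the bench, loose; leave alone. Point on its handle.
- stapler_c (a point): staple gun, 130 x 30 mm, 68 mm high, loose; leave alone. Point at half height.
Not all that is in view belongs to the job. There is more than one size of the part that bears tin_center; the job needs the middle-sized.

How it is judged:
By the outcome, as a careful person would: the job done as asked, in the order asked, and still so for the second after the job is handed in, with the robot touching nothing.
It also fails if it takes over 72 s, if anything falls off the work surface, if the arm or the gripper's body presses on something with over 40 N, if the wrist force passes 120 N, or if a joint passes its speed limit or range.

### The arm

A 6-joint arm with a two-finger parallel gripper is mounted at the origin on the work surface. World frame = base frame: x ahead of the robot, y to its left, z up, the work surface at z = 0. Lengths are in mm, angles in rad, forces in N, time in s.
With the tool pointing down it reaches from about 275 to 1000 mm from the base axis. Payload 8.4 kg.
Tool frame: the origin (TCP) lies at the very end of the fingers, on their centre line; the grasp point (between the pads) lies 19 mm behind it; z points along the fingers, y is the direction in which the jaws open and shut (so a half turn about z gives the same grasp; the last joint's range is limited). The gripper opens to 85 mm and grips with 20 to 120 N. Pads are 22 mm wide; open, the fingers measure 114 mm over their backs; the gripper's body (76 mm by 85 mm) begins 54 mm behind the grasp point. The pads swing forward as they close: fully open they stand 13 mm farther back than shut.
Start: joints at [-1.269, 0.353, 1.633, -0, 1.155, -0.002], TCP at [186.966, -596.382, 194.281] pointing down, gripper open.
Joint ranges: [-2.63, 2.63], [-0.92, 2.1], [0.06, 2.66], [-1.3, 4.44], [0, 2.69], [-3.02, 3.02]. Speed limits (rad/s): [2.22, 2.22, 2.79, 3.14, 3.14, 3.14].

### API

Orientations are given as [roll, pitch, yaw] about the fixed x, y, z axes, in that order (R = Rz(yaw) Ry(pitch) Rx(roll)).
In Python, from rig import r gives the robot as it stands.
- The arm moves only by the tool move_arm, never from a script. Its argument "increments" is a list of rows, each an object of numbers: "tx", "ty", "tz": the shift along the tool's x, y, z in cm; "rx", "ry", "rz": the turn, a rotation vector about the tool's x, y, z in degrees; "gripper": the gripper's target within -1 to 1 (fully open at 1, half-way at 0, shut at -1). A call has 1 to 12 rows; each row shifts and turns the commanded pose from where the row before left it, along the tool's axes as they then stand; what a row does not reach is not made up. A row lasts 1/10 s, in which the tool goes at most 50 mm and 8.59 degrees, less where a joint would pass 70% of its speed; a pose out of reach is approached as far as the arm can. A call is refused whole if a number of a shift passes 5 or a number of a turn 8.59, either way. A call with a gripper value outside its range is refused whole. The fingers move at their own pace and stop on an object; "squeeze" is the grip in N (left out, the last holds). Time passes only in rows, so rows that do not move let the fingers close. It gives the time, the measured TCP pose, the force and the opening at its end, in the units of the state.
- r.sense(): the state, without advancing time (a new reading comes with each control period).
- r.grab_frame(name): name is "scene" or "top" or "wrist"; returns (picture, depth): 400x640x3 uint8, red, green, blue; 400x640 float32, mm along the optical axis (not along the pixel's ray), 0 where there is no reading.
- r.camera_model(name): a dict with "fx", "fy", "cx", "cy" (pixels), "R" (3x3) and "t" (3): a world point X has camera coordinates R X + t; the wrist camera has in their place "hand_eye" (4x4, takes a point from camera to tool coordinates, whose origin is the TCP and whose axes are the flange's). Camera axes: x right, y down, z forward; pixel columns grow to the right and rows downward; lengths in mm; the calibration is good to about 2 mm. A picture is of the moment at which its call begins: read the wrist's pose just before it. camera_model takes no time and is no camera call.
- r.sign_off(): hands the job in, once; it reports no verdict.
Trained networks look in the newest picture that a camera, given by its name, has taken for a name from the list of things; names that differ only in an ending like _2 or _b are one class to them, and where a whole thing is asked for, a point or a joint stands for the part that bears it (a point fixed in the world has none). Each returns a list of dicts, best first, with "confidence" (0 to 1); they miss things now and then, are a little off and sometimes report something else, mostly with a low value. They report only what shows in the picture. A call takes as long as a camera call. They do not tell look-alikes from the thing itself.
- r.cut_out(query, camera): "mask" (400x640 bool, what is visible of it) and "bbox" ([left, top, right, bottom] in pixels, round what is visible of it).
- r.place_of(query, camera): "location" ([row, column] in pixels: a listed point, or the origin of a listed thing).
The state is a dict: "clock": time; "qpos": joint angles; "qvel": joint speeds; "joint_efforts": joint torques, N m; "eef_pos": TCP position; "tcp_rot": TCP orientation; "contact_force": force on the tool from outside, world axes, zero at the start; "wrist_torque": the same for the moment, N m; "opening": opening from 0.0 (shut) to 1.0 (fully open).
Only numpy, scipy, OpenCV 4.12 (cv2) and the standard library are available. Lean on these libraries where they do the work, as an engineer would, in place of code of your own. Each camera call takes 0.05 s, during which the arm holds its last target. There are 200 camera calls.

## Working session

There is one attempt and no reset: what is moved stays moved. The work goes in short steps, Python scripts to look and compute and a tool call to move; the robot and the scene stay as the last step left them, time stands still between calls to the robot, and variables do not carry over. Pictures are saved under pics/ and viewed, about 8 in all and at most 12, crops included, and the job is handed in when it is done.

Besides the shell and the picture viewer there is one more tool, called by a JSON object that holds its "name" and its "arguments", one argument or row to a line. move_arm: Moves the arm, as the interface text tells. Its arguments: {"type":"object","properties":{"increments":{"type":"array","items":{"type":"object","properties":{"tx":{"type":"number"},"ty":{"type":"number"},"tz":{"type":"number"},"rx":{"type":"number"},"ry":{"type":"number"},"rz":{"type":"number"},"gripper":{"type":"number"}}}},"squeeze":{"type":"number"}},"required":["increments"]}

```bash
ls; mkdir -p pics
cat > h.py <<'E'
import numpy as np, cv2
from rig import r
def px2w(cam,row,col,z=None,depth=None):
    m=r.camera_model(cam); R=np.array(m["R"]);t=np.array(m["t"])
    ray=np.array([(col-m["cx"])/m["fx"],(row-m["cy"])/m["fy"],1.])
    c=-R.T@t; d=R.T@ray
    if z is not None: return c+d*(z-c[2])/d[2]
    return c+d*depth
def save(cam,name):
    p,d=r.grab_frame(cam); cv2.imwrite(f"pics/{name}.png",p[:,:,::-1]); np.save(f"pics/{name}.npy",d); return p,d
E
python3 - <<'E'
from h import *
s=r.sense(); print({k:np.round(v,3).tolist() for k,v in s.items()})
ps=[]
Z=dict(tin_center=27.5,dock=0,fence=0,guide_face=12.5,end_stop=0,gate_hinge=28,gate=28,foot_c=25,cone_c=39,tape_c=12.5,staples_c=15,hammer_grip=12,stapler_c=34)
for c in ("top","scene"):
    p,d=save(c,c+"0"); ps.append(p)
    for q,z in Z.items():
        for o in r.place_of(q,c)[:4]:
            if o["confidence"]>.2:
                a,b=o["location"]; print(c,q,round(o["confidence"],2),np.round([a,b]),np.round(px2w(c,a,b,z=z)))
v=np.vstack(ps)
cv2.imwrite("pics/both.png",cv2.resize(v,(480*1,600))[:,:,::-1])
E
```

```text
pics
{'clock': 0.0, 'qpos': [-1.269, 0.354, 1.634, -0.0, 1.155, -0.002], 'qvel': [-0.002, -0.001, -0.002, 0.002, 0.002, 0.0], 'joint_efforts': [-0.003, -60.525, -34.208, -0.0, 0.009, 0.0], 'eef_pos': [186.806, -595.87, 193.549], 'tcp_rot': [-3.14, 0.0, 0.304], 'contact_force': [-0.039, 0.71, 0.615], 'wrist_torque': [-0.002, -0.0, 0.022], 'opening': 1.002}
top tin_center 0.85 [204. 366.] [ 543. -153.   28.]
top tin_center 0.72 [251. 341.] [411. -81.  28.]
top tin_center 0.41 [245. 258.] [427. 154.  28.]
top tin_center 0.33 [151. 294.] [699.  56.  28.]
top fence 0.73 [178. 332.] [625. -55.   0.]
top guide_face 0.95 [212. 274.] [522. 111.  12.]
top end_stop 0.97 [189. 259.] [592. 157.   0.]
top gate_hinge 0.64 [212. 297.] [520.  45.  28.]Traceback (most recent call last):
  File "<stdin>", line 8, in <module>
ValueError: it knows: cone, dock, end_stop, fence, foot, foot2, gate_hinge, guide_face, hammer_grip, stapler, staples, tape, tin_center
```

View pics/top0.png

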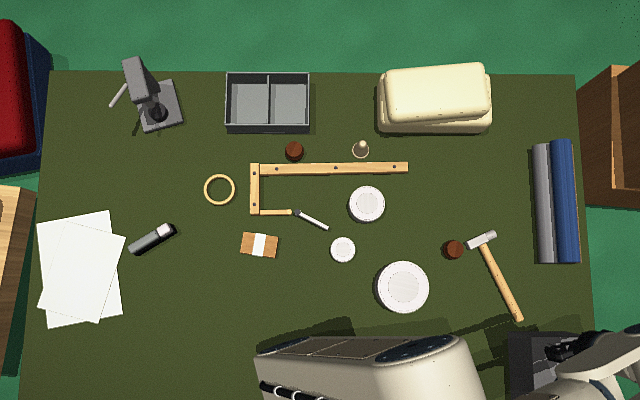

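The top view shows three tins: small at (250,343), middle at (204,366) and large at (287,403). The dock's fence runs along row ~168, the end stop is at column 255 and the gate is at about (220,312). Next I'll measure the tin diameters and the fence line.

```bash
cat >> h.py <<'E'
def cloud(cam,d,mask):
    m=r.camera_model(cam); R=np.array(m["R"]);t=np.array(m["t"])
    v,u=np.nonzero(mask&(d>0)); z=d[v,u]
    P=np.c_[(u-m["cx"])/m["fx"]*z,(v-m["cy"])/m["fy"]*z,z]
    return (P-t)@R
E
python3 - <<'E'
from h import *
for c in ("top","scene"):
    p,d=save(c,c+"1")
    for q in ("tin_center","fence","gate","gate_hinge","end_stop","guide_face"):
        try: L=r.cut_out(q,c)
        except ValueError as e: print(q,e); continue
        for o in L:
            if o["confidence"]<.3: continue
            P=cloud(c,d,o["mask"]); 
            if len(P)<5: continue
            zt=np.percentile(P[:,2],90); T=P[P[:,2]>zt-6]
            (cx,cy),(w,h),a=cv2.minAreaRect(T[:,:2].astype(np.float32))
            print(c,q,round(o["confidence"],2),o["bbox"],len(T),"ztop",round(zt,1),"c",np.round([cx,cy],1),"wh",np.round([w,h],1),"a",round(a,2), "med",np.round(np.median(T,0),1))
E
```

```text
top tin_center 0.82 [328.8, 239.4, 355.1, 260.6] 330 ztop 42.9 c [415.  -84.1] wh [61.7 64.3] a 0.87 med [412.4 -82.8  40. ]
top tin_center 0.81 [376.6, 260.4, 429.6, 314.1] 1654 ztop 81.6 c [ 313.1 -244.9] wh [135.4 136. ] a 0.08 med [ 313.8 -245.3   78.7]
top tin_center 0.79 [349.2, 187.7, 382.9, 222.9] 772 ztop 60.0 c [ 543.5 -151.5] wh [97.2 97.5] a 43.63 med [ 542.6 -151.9   57.1]
top fence 0.62 [258.1, 163.6, 408.2, 174.9] 1139 ztop 34.3 c [650.3 -59.8] wh [ 31.6 425.2] a 1.45 med [649.8 -48.9  31.5]
top gate 0.67 [295.7, 212.4, 331.8, 228.9] 101 ztop 47.6 c [495.4  -1.8] wh [91.9 10.3] a 63.13 med [495.5  -4.   45.4]
top gate_hinge 0.95 [249.0, 160.6, 413.9, 229.6] 556 ztop 46.2 c [564.6  68.5] wh [189.  218.7] a 1.53 med [562.3 161.9  46.1]
top end_stop 0.6 [247.3, 160.1, 263.9, 217.1] 356 ztop 49.5 c [586.2 166.3] wh [144.6  23.5] a 1.51 med [582.3 166.1  46.8]
top guide_face 0.93 [250.0, 161.1, 408.9, 229.2] 592 ztop 46.2 c [564.8  68.3] wh [189.6 222. ] a 0.41 med [562.7 162.2  46.1]
scene tin_center 0.87 [293.5, 148.7, 320.1, 170.7] 328 ztop 41.4 c [413.9 -87. ] wh [68.3 
[... 494 characters left out ...]
97.2   0.5] wh [104.7  13. ] a 61.33 med [495.7  -3.8  44.6]
scene gate_hinge 0.72 [214.8, 175.9, 382.4, 250.7] 526 ztop 45.1 c [531.5  99.2] wh [283.7 114.4] a 47.85 med [572.3 160.1  45.5]
scene end_stop 0.86 [364.9, 198.2, 384.8, 251.1] 410 ztop 48.1 c [585.8 163.4] wh [146.3  24.7] a 1.49 med [590.  163.5  45.9]
scene end_stop 0.3 [316.2, 236.8, 335.4, 259.1] 222 ztop 52.2 c [699.6  52.7] wh [43.7 43.8] a 77.34 med [700.2  52.7  50.4]
scene guide_face 0.61 [214.9, 170.4, 386.2, 251.2] 577 ztop 45.0 c [529.1 100.4] wh [285.3 119.5] a 47.85 med [566.9 159.5  45.6]
scene guide_face 0.34 [363.9, 165.1, 400.4, 193.0] 551 ztop 33.1 c [426.5 148.1] wh [99.5 64.8] a 81.29 med [428.8 149.2  30.9]
```

View pics/scene1.png

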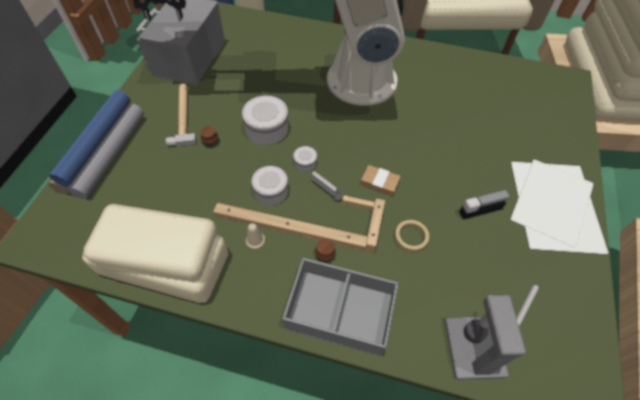

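{"name": "move_arm", "arguments": {
  "increments": [
    {"tz": -4, "gripper": -1},
    {"tz": -4},
    {"tz": -4},
    {"tz": -3}
  ],
  "squeeze": 60
}}

```text
invalid input
```

{"name": "move_arm", "arguments": {
  "increments": [
    {"tz": -5, "rz": 8, "gripper": -1},
    {"tz": -5, "rz": 8, "gripper": -1},
    {"tz": -5, "gripper": -1}
  ]
}}

```text
invalid input
```

```bash
cat >> h.py <<'E'
O=np.array([581.,102.5]);YAW=np.radians(1.45)
c_,s_=np.cos(YAW),np.sin(YAW);RD=np.array([[c_,-s_],[s_,c_]])
def dock(w): return (np.array(w)[...,:2]-O)@RD
def st():
    s=r.sense(); p=s["eef_pos"]; f=np.array(s["contact_force"])
    print("t",round(s["clock"],2),"w",np.round(p,1),"dock",np.round(dock(p),1),"z",round(p[2],1),"rpy",np.round(np.degrees(s["tcp_rot"]),2),"F dock",np.round(f[:2]@RD,2),"Fz",round(f[2],2),"op",round(s["opening"],2))
    return s
def wcloud(d,mask,s):
    from scipy.spatial.transform import Rotation as Ro
    m=r.camera_model("wrist"); H=np.array(m["hand_eye"])
    v,u=np.nonzero(mask&(d>0)); z=d[v,u]
    P=np.c_[(u-m["cx"])/m["fx"]*z,(v-m["cy"])/m["fy"]*z,z]
    return (P@H[:3,:3].T+H[:3,3])@Ro.from_euler("xyz",s["tcp_rot"]).as_matrix().T+np.array(s["eef_pos"])
E
python3 -c "
from h import *
st(); print(np.round(r.camera_model('wrist')['hand_eye'],3))"
```

```text
t 1.05 w [ 187.  -596.4  194.3] dock [-411.6 -688.7] z 194.3 rpy [-180.     -0.     17.41] F dock [-0.02  0.26] Fz 0.44 op 1.0
[[ 1.00000e-03 -9.46000e-01 -3.24000e-01  8.42290e+01]
 [ 1.00000e+00  1.00000e-03  0.00000e+00 -1.26400e+00]
 [ 0.00000e+00 -3.24000e-01  9.46000e-01 -1.80137e+02]
 [ 0.00000e+00  0.00000e+00  0.00000e+00  1.00000e+00]]
```

{"name": "move_arm", "arguments": {
  "increments": [
    {"tx": 0, "ty": 0, "tz": -5, "rx": 0, "ry": 0, "rz": 8, "gripper": -1},
    {"tx": 0, "ty": 0, "tz": -5, "rx": 0, "ry": 0, "rz": 8, "gripper": -1},
    {"tx": 0, "ty": 0, "tz": -5, "rx": 0, "ry": 0, "rz": 0, "gripper": -1}
  ]
}}

```text
clock: 1.35
eef_pos: [186.9, -596.0, 345.9]
tcp_rot: [-3.141, 0.0, 0.02]
contact_force: [0.1, -0.6, 0.1]
opening: 0.512
```

{"name": "move_arm", "arguments": {
  "increments": [
    {"tx": 3.2, "ty": -3.8, "tz": 0, "rx": 0, "ry": 0, "rz": 0, "gripper": -1},
    {"tx": 3.2, "ty": -3.8, "tz": 0, "rx": 0, "ry": 0, "rz": 0, "gripper": -1},
    {"tx": 3.2, "ty": -3.8, "tz": 0, "rx": 0, "ry": 0, "rz": 0, "gripper": -1},
    {"tx": 3.2, "ty": -3.8, "tz": 0, "rx": 0, "ry": 0, "rz": 0, "gripper": -1},
    {"tx": 3.2, "ty": -3.8, "tz": 0, "rx": 0, "ry": 0, "rz": 0, "gripper": -1},
    {"tx": 3.2, "ty": -3.8, "tz": 0, "rx": 0, "ry": 0, "rz": 0, "gripper": -1},
    {"tx": 3.2, "ty": -3.8, "tz": 0, "rx": 0, "ry": 0, "rz": 0, "gripper": -1},
    {"tx": 3.2, "ty": -3.8, "tz": 0, "rx": 0, "ry": 0, "rz": 0, "gripper": -1},
    {"tx": 3.2, "ty": -3.8, "tz": 0, "rx": 0, "ry": 0, "rz": 0, "gripper": -1},
    {"tx": 3.2, "ty": -3.8, "tz": 0, "rx": 0, "ry": 0, "rz": 0, "gripper": -1},
    {"tx": 3.2, "ty": -3.8, "tz": 0, "rx": 0, "ry": 0, "rz": 0, "gripper": -1},
    {"tx": 3.2, "ty": -3.8, "tz": 0, "rx": 0, "ry": 0, "rz": 0, "gripper": -1}
  ]
}}

```text
clock: 2.55
eef_pos: [560.7, -129.2, 344.5]
tcp_rot: [3.141, -0.001, 0.025]
contact_force: [0.6, -0.5, -0.2]
opening: 0.005
```

{"name": "move_arm", "arguments": {
  "increments": [
    {"tx": 3, "ty": -3.8, "tz": 0, "rx": 0, "ry": 0, "rz": 0, "gripper": -1},
    {"tx": 3, "ty": -3.8, "tz": 0, "rx": 0, "ry": 0, "rz": 0, "gripper": -1},
    {"tx": 0, "ty": 0, "tz": 0, "rx": 0, "ry": 0, "rz": 0, "gripper": -1},
    {"tx": 0, "ty": 0, "tz": 0, "rx": 0, "ry": 0, "rz": 0, "gripper": -1}
  ]
}}

```text
clock: 2.95
eef_pos: [618.0, -52.6, 343.7]
tcp_rot: [3.141, 0.001, 0.027]
contact_force: [0.8, 0.4, 0.3]
opening: 0.001
```

Run:
```python
from h import *
s=st(); p,d=save("wrist","w1")
from scipy.optimize import least_squares
for q in ("tin_center","fence","gate","end_stop"):
    for o in r.cut_out(q,"wrist"):
        if o["confidence"]<.3: continue
        P=wcloud(d,o["mask"],s)
        if len(P)<5: continue
        zt=np.percentile(P[:,2],90); T=P[P[:,2]>zt-6]; D=dock(T)
        (cx,cy),(w,h),a=cv2.minAreaRect(D.astype(np.float32))
        print(q,round(o["confidence"],2),np.round(o["bbox"]),len(T),"ztop",round(zt,1),"c dock",np.round([cx,cy],1),"wh",np.round([w,h],1),"a",round(a,2),"rng",np.round(D.min(0)),np.round(D.max(0)))
        if q=="fence":
            # face edge line: min x per y bin
            b=np.round(D[:,1]/10); pts=[(10*k,np.percentile(D[b==k,0],3)) for k in np.unique(b) if (b==k).sum()>20]
            pts=np.array(pts); print(np.polyfit(pts[:,0],pts[:,1],1)); print(np.round(pts[::4]).tolist())
```

```text
t 2.95 w [618.  -52.6 343.7] dock [  33. -156.] z 343.7 rpy [1.7999e+02 6.0000e-02 1.5400e+00] F dock [0.86 0.37] Fz 0.27 op 0.0
tin_center 0.75 [385. 280. 477. 372.] 1434 ztop 78.1 c dock [-133.8 -303.8] wh [423.3 110.8] a 20.28 rng [-344. -411.] [  46. -179.]
tin_center 0.72 [352. 164. 420. 235.] 3336 ztop 57.1 c dock [ -44.  -254.6] wh [99.2 98.7] a 2.06 rng [ -94. -304.] [   6. -205.]
fence 0.93 [178. 112. 479. 135.] 6093 ztop 31.5 c dock [  65.5 -164.8] wh [ 30.4 429.4] a 0.07 rng [  50. -379.] [81. 50.]
[5.4977244e-05 5.1366475e+01]
[[-380.0, 53.0], [-340.0, 51.0], [-300.0, 51.0], [-260.0, 51.0], [-220.0, 51.0], [-180.0, 51.0], [-140.0, 51.0], [-100.0, 52.0], [-60.0, 50.0], [-20.0, 52.0], [20.0, 52.0]]
gate 0.58 [256. 203. 318. 241.] 398 ztop 44.9 c dock [-84.7 -98.3] wh [102.3  12.8] a 59.3 rng [-112. -144.] [-55. -56.]
end_stop 0.64 [156. 115. 197. 216.] 1667 ztop 46.3 c dock [ 7.4 62.2] wh [145.4  25.6] a 0.14 rng [-65.  49.] [80. 75.]
```

View pics/w1.png

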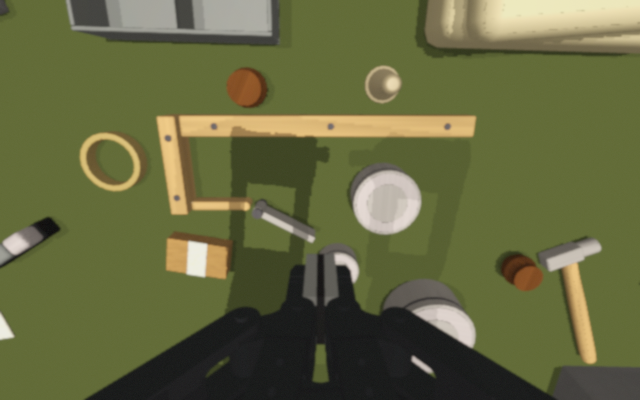

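{"name": "move_arm", "arguments": {
  "increments": [
    {"tx": -3.85, "ty": 2.46, "tz": 0, "rx": 0, "ry": 0, "rz": 0, "gripper": -1},
    {"tx": -3.85, "ty": 2.46, "tz": 0, "rx": 0, "ry": 0, "rz": 0, "gripper": -1},
    {"tx": -3.85, "ty": 2.46, "tz": 0, "rx": 0, "ry": 0, "rz": 0, "gripper": -1},
    {"tx": -3.85, "ty": 2.46, "tz": 0, "rx": 0, "ry": 0, "rz": 0, "gripper": -1},
    {"tx": 0, "ty": 0, "tz": 5, "rx": 0, "ry": 0, "rz": 0, "gripper": -1},
    {"tx": 0, "ty": 0, "tz": 5, "rx": 0, "ry": 0, "rz": 0, "gripper": -1},
    {"tx": 0, "ty": 0, "tz": 5, "rx": 0, "ry": 0, "rz": 0, "gripper": -1},
    {"tx": 0, "ty": 0, "tz": 5, "rx": 0, "ry": 0, "rz": 0, "gripper": -1},
    {"tx": 0, "ty": 0, "tz": 5, "rx": 0, "ry": 0, "rz": 0, "gripper": -1},
    {"tx": 0, "ty": 0, "tz": 4, "rx": 0, "ry": 0, "rz": 0, "gripper": -1},
    {"tx": 0, "ty": 0, "tz": 0, "rx": 0, "ry": 0, "rz": 0, "gripper": -1}
  ]
}}

```text
clock: 4.3
eef_pos: [462.0, -155.2, 50.3]
tcp_rot: [-3.139, 0.008, 0.023]
contact_force: [-0.5, -0.4, 1.0]
opening: -0.001
```

```bash
python3 -c "
from h import *
st()"
```

```text
t 4.3 w [ 462.  -155.2   50.3] dock [-125.5 -254.6] z 50.3 rpy [-179.83    0.46    1.33] F dock [-0.49 -0.37] Fz 0.98 op -0.0
```

{"name": "move_arm", "arguments": {
  "increments": [
    {"tx": 0, "ty": 0, "tz": 3.6, "rx": 0, "ry": 0, "rz": 0, "gripper": -1},
    {"tx": 0.4, "ty": 0, "tz": 0, "rx": 0, "ry": 0, "rz": 0, "gripper": -1},
    {"tx": 0.4, "ty": 0, "tz": 0, "rx": 0, "ry": 0, "rz": 0, "gripper": -1},
    {"tx": 0.4, "ty": 0, "tz": 0, "rx": 0, "ry": 0, "rz": 0, "gripper": -1},
    {"tx": 0.2, "ty": 0, "tz": 0, "rx": 0, "ry": 0, "rz": 0, "gripper": -1},
    {"tx": 0, "ty": 0, "tz": 0, "rx": 0, "ry": 0, "rz": 0, "gripper": -1}
  ]
}}

```text
clock: 4.9
eef_pos: [481.5, -155.7, 19.6]
tcp_rot: [3.141, -0.002, 0.025]
contact_force: [0.1, -0.2, -0.4]
opening: -0.003
```

{"name": "move_arm", "arguments": {
  "increments": [
    {"tx": 0.3, "ty": 0, "tz": 0, "rx": 0, "ry": 0, "rz": 0, "gripper": -1},
    {"tx": 0.3, "ty": 0, "tz": 0, "rx": 0, "ry": 0, "rz": 0, "gripper": -1},
    {"tx": 0.3, "ty": 0, "tz": 0, "rx": 0, "ry": 0, "rz": 0, "gripper": -1},
    {"tx": 0.3, "ty": 0, "tz": 0, "rx": 0, "ry": 0, "rz": 0, "gripper": -1}
  ]
}}

```text
clock: 5.3
eef_pos: [492.5, -155.1, 18.3]
tcp_rot: [-3.142, 0.0, 0.025]
contact_force: [-1.1, -1.4, -1.1]
opening: 0.0
```

```bash
python3 -c "
from h import *
st()"
```

```text
t 5.3 w [ 492.5 -155.1   18.3] dock [ -95.  -255.3] z 18.3 rpy [-1.8e+02  1.0e-02  1.4e+00] F dock [-1.17 -1.38] Fz -1.06 op 0.0
```

{"name": "move_arm", "arguments": {
  "increments": [
    {"tx": 0.2, "ty": 0, "tz": 0, "rx": 0, "ry": 0, "rz": 0, "gripper": -1},
    {"tx": 0.2, "ty": 0, "tz": 0, "rx": 0, "ry": 0, "rz": 0, "gripper": -1},
    {"tx": 0.2, "ty": 0, "tz": 0, "rx": 0, "ry": 0, "rz": 0, "gripper": -1},
    {"tx": 0.2, "ty": 0, "tz": 0, "rx": 0, "ry": 0, "rz": 0, "gripper": -1}
  ]
}}

```text
clock: 5.7
eef_pos: [500.3, -154.9, 18.2]
tcp_rot: [-3.142, 0.0, 0.025]
contact_force: [0.2, -0.2, 0.5]
opening: 0.001
```

Run:
```python
from h import *
s=st(); p,d=save("wrist","w2"); st()
for o in r.cut_out("tin_center","wrist"):
    if o["confidence"]<.3: continue
    P=wcloud(d,o["mask"],s)
    if len(P)<5: continue
    zt=np.percentile(P[:,2],90); T=P[P[:,2]>zt-6]; D=dock(T)
    (cx,cy),(w,h),a=cv2.minAreaRect(D.astype(np.float32))
    print(round(o["confidence"],2),np.round(o["bbox"]),"ztop",round(zt,1),"c dock",np.round([cx,cy],1),"wh",np.round([w,h],1),"rng",np.round(D.min(0)),np.round(D.max(0)))
```

```text
t 5.7 w [ 500.3 -154.9   18.2] dock [ -87.2 -255.3] z 18.2 rpy [-1.80e+02  1.00e-02  1.41e+00] F dock [ 0.17 -0.2 ] Fz 0.5 op 0.0
t 5.75 w [ 500.7 -155.    18.3] dock [ -86.8 -255.4] z 18.3 rpy [ 1.80e+02 -2.00e-02  1.41e+00] F dock [0.43 0.23] Fz 0.34 op 0.0
0.9 [212.  68. 433. 279.] ztop 57.2 c dock [ -43.2 -254.4] wh [99.7 96.5] rng [ -92. -304.] [   5. -204.]
0.75 [155. 294. 266. 374.] ztop 38.7 c dock [-120.  -200.7] wh [ 39.2 112. ] rng [-170. -233.] [ -74. -154.]
```

View pics/w2.png

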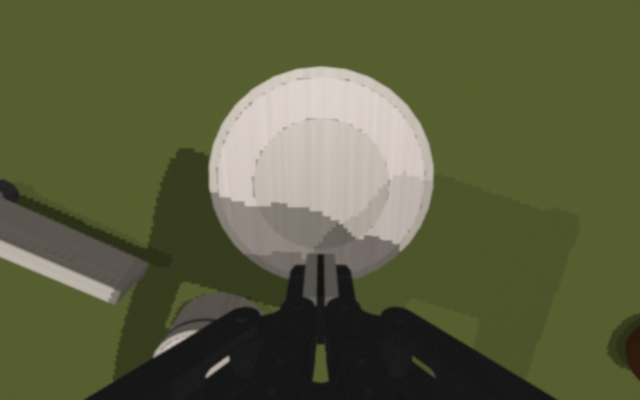

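Run:
```python
from h import *
s=st(); d=np.load("pics/w2.npy"); m=r.camera_model("wrist"); print(m["fx"],m["cx"],m["cy"])
for c in (310,335):
  for row in range(60,330,10):
    k=np.zeros((400,640),bool);k[row,c]=1
    P=wcloud(d,k,s)
    if len(P): print(c,row,d[row,c].round(1),np.round(dock(P)[0],1),P[0,2].round(1))
```

```text
t 5.8 w [ 500.6 -155.    18.3] dock [ -86.9 -255.4] z 18.3 rpy [ 1.80e+02 -1.00e-02  1.41e+00] F dock [-0.03 -0.06] Fz 0.49 op 0.0
332.03264951857176 320.187960646618 202.6221952108688
310 60 183.6 [  12.  -248.4] -0.7
310 70 132.5 [   4. -250.] 55.9
310 80 135.1 [   0.3 -249.9] 54.4
310 90 134.0 [  -3.5 -250. ] 57.0
310 100 136.4 [  -7.4 -249.9] 55.7
310 110 137.0 [ -11.4 -249.9] 56.4
310 120 138.6 [ -15.4 -249.8] 56.2
310 130 138.8 [ -19.4 -249.8] 57.4
310 140 141.6 [ -23.7 -249.7] 55.9
310 150 142.3 [ -27.9 -249.7] 56.5
310 160 143.9 [ -32.3 -249.7] 56.4
310 170 145.4 [ -36.7 -249.6] 56.3
310 180 146.2 [ -41.1 -249.6] 56.9
310 190 148.1 [ -45.8 -249.5] 56.5
310 200 148.6 [ -50.2 -249.5] 57.5
310 210 151.1 [ -55.3 -249.4] 56.6
310 220 153.3 [ -60.4 -249.4] 56.1
310 230 154.0 [ -65.  -249.3] 56.9
310 240 156.5 [ -70.5 -249.3] 56.2
310 250 159.3 [ -76.2 -249.2] 55.2
310 260 148.6 [ -75.6 -249.5] 66.2
310 270 141.2 [ -76.  -249.7] 74.2
310 280 133.8 [ -76. -250.] 82.0
310 290 127.4 [ -76.1 -250.2] 88.8
310 300 119.6 [ -75.  -250.4] 96.7
310 310 113.5 [ -74.6 -250.6] 103.0
310 320 108.
[... 267 characters left out ...]
35 130 139.7 [ -19.5 -260.3] 56.4
335 140 141.9 [ -23.8 -260.4] 55.5
335 150 141.8 [ -27.8 -260.4] 57.0
335 160 143.9 [ -32.3 -260.5] 56.3
335 170 144.8 [ -36.6 -260.5] 56.8
335 180 146.1 [ -41.1 -260.6] 57.0
335 190 146.9 [ -45.4 -260.6] 57.7
335 200 148.7 [ -50.2 -260.7] 57.4
335 210 150.8 [ -55.1 -260.8] 56.9
335 220 152.9 [ -60.2 -260.9] 56.4
335 230 153.9 [ -65.  -260.9] 57.0
335 240 156.1 [ -70.3 -261. ] 56.5
335 250 158.7 [ -76.  -261.2] 55.7
335 260 148.7 [ -75.6 -260.7] 66.1
335 270 141.1 [ -75.9 -260.4] 74.3
335 280 134.1 [ -76.1 -260.1] 81.7
335 290 126.7 [ -75.7 -259.7] 89.4
335 300 119.7 [ -75.1 -259.4] 96.6
335 310 114.3 [ -75.1 -259.2] 102.3
335 320 109.6 [ -75.3 -259. ] 107.3
```

Run:
```python
from h import *
m=r.camera_model("wrist"); H=np.array(m["hand_eye"])
for n in ("w1","w2"):
  d=np.load(f"pics/{n}.npy")
  for c in (308,312,332):
    for row in range(236,285,4):
      z=d[row,c]; P=H@[(c-m["cx"])/m["fx"]*z,(row-m["cy"])/m["fy"]*z,z,1]
      print(n,c,row,z.round(1),P[:3].round(1))
```

```text
w1 308 236 525.3 [-136.5  -20.6  299.6]
w1 308 240 0.0 [  83.9   -1.3 -180.1]
w1 308 244 578.4 [-172.   -22.6  343.6]
w1 308 248 579.8 [-179.2  -22.6  342.6]
w1 308 252 583.7 [-187.6  -22.7  343.8]
w1 308 256 152.5 [ 11.2  -6.9 -43.9]
w1 308 260 148.4 [ 11.5  -6.8 -48.1]
w1 308 264 146.0 [ 11.   -6.7 -50.8]
w1 308 268 142.1 [ 11.3  -6.5 -54.8]
w1 308 272 139.2 [ 11.2  -6.4 -57.9]
w1 308 276 136.0 [ 11.3  -6.3 -61.3]
w1 308 280 132.5 [ 11.7  -6.2 -64.8]
w1 308 284 131.0 [ 11.   -6.1 -66.7]
w1 312 236 524.5 [-136.2  -14.3  298.9]
w1 312 240 529.6 [-144.3  -14.4  301.5]
w1 312 244 578.6 [-172.   -15.6  343.8]
w1 312 248 582.4 [-180.4  -15.7  345. ]
w1 312 252 583.8 [-187.6  -15.7  343.9]
w1 312 256 152.5 [ 11.2  -5.1 -43.8]
w1 312 260 149.9 [ 10.8  -5.  -46.8]
w1 312 264 146.2 [ 10.9  -4.9 -50.6]
w1 312 268 141.2 [ 11.8  -4.8 -55.6]
w1 312 272 139.6 [ 11.   -4.8 -57.5]
w1 312 276 135.6 [ 11.5  -4.7 -61.5]
w1 312 280 133.3 [ 11.3  -4.6 -64.1]
w1 312 284 131.1 [ 10.9  -4.5 -66.5]
w1 332 236 572.5 [-156.3   19.   342.8]
w1 332 240 576.3 [-164.4   19.2  344. ]
w1 332 244 574.9 [-170.4   19.
[... 1129 characters left out ...]
 312 264 146.9 [ 10.5  -4.9 -50. ]
w2 312 268 141.6 [ 11.6  -4.8 -55.3]
w2 312 272 140.3 [ 10.6  -4.8 -56.9]
w2 312 276 136.9 [ 10.8  -4.7 -60.4]
w2 312 280 132.7 [ 11.5  -4.6 -64.6]
w2 312 284 129.6 [ 11.8  -4.5 -67.8]
w2 332 236 154.3 [ 19.1   4.2 -39.2]
w2 332 240 155.2 [ 17.    4.2 -39. ]
w2 332 244 155.9 [ 14.9   4.2 -39. ]
w2 332 248 157.7 [ 12.3   4.3 -37.9]
w2 332 252 158.9 [ 10.    4.3 -37.5]
w2 332 256 151.7 [ 11.6   4.1 -44.6]
w2 332 260 149.1 [ 11.1   4.  -47.5]
w2 332 264 145.8 [ 11.1   3.9 -51. ]
w2 332 268 143.1 [ 10.8   3.8 -53.9]
w2 332 272 139.5 [ 11.1   3.7 -57.6]
w2 332 276 137.0 [ 10.8   3.6 -60.4]
w2 332 280 133.8 [ 11.    3.5 -63.7]
w2 332 284 130.7 [ 11.1   3.3 -66.9]
```

{"name": "move_arm", "arguments": {
  "increments": [
    {"tx": -2, "ty": 0, "tz": 0, "rx": 0, "ry": 0, "rz": 0, "gripper": -1},
    {"tx": -2, "ty": 0, "tz": 0, "rx": 0, "ry": 0, "rz": 0, "gripper": -1},
    {"tx": 0, "ty": 0, "tz": 0, "rx": 0, "ry": 0, "rz": 0, "gripper": -1}
  ]
}}

```text
clock: 6.1
eef_pos: [457.3, -155.4, 17.9]
tcp_rot: [-3.141, 0.003, 0.024]
contact_force: [0.0, 0.2, -0.8]
opening: 0.002
```

Run:
```python
from h import *
s=st(); p,d=save("scene","s2")
P=cloud("scene",d,np.ones_like(d,bool)); e=np.array(s["eef_pos"])
k=(abs(P[:,0]-e[0])<20)&(abs(P[:,1]-e[1])<25)
h,_=np.histogram(P[k,2],bins=np.arange(-10,200,10)); print(h.tolist())
m=r.camera_model("scene")
for z in (0,42,73):
    c=np.array(m["R"])@(e+[0,0,z])+np.array(m["t"]); print(z,c[1]/c[2]*m["fy"]+m["cy"],c[0]/c[2]*m["fx"]+m["cx"])
cv2.imwrite("pics/s2c.png",cv2.resize(p[40:220,200:380,::-1],(720,720))[:600])
```

```text
t 6.1 w [ 457.3 -155.4   17.9] dock [-130.2 -254.7] z 17.9 rpy [-1.7994e+02  1.7000e-01  1.3800e+00] F dock [0.03 0.17] Fz -0.84 op 0.0
[29, 55, 0, 0, 0, 0, 1, 17, 23, 22, 21, 45, 32, 24, 30, 36, 41, 16, 1, 0]
0 165.05300510069526 279.5761723700013
42 156.24343803917105 278.6977864823707
73 149.4272858222052 278.01816035846343
```

View pics/s2c.png

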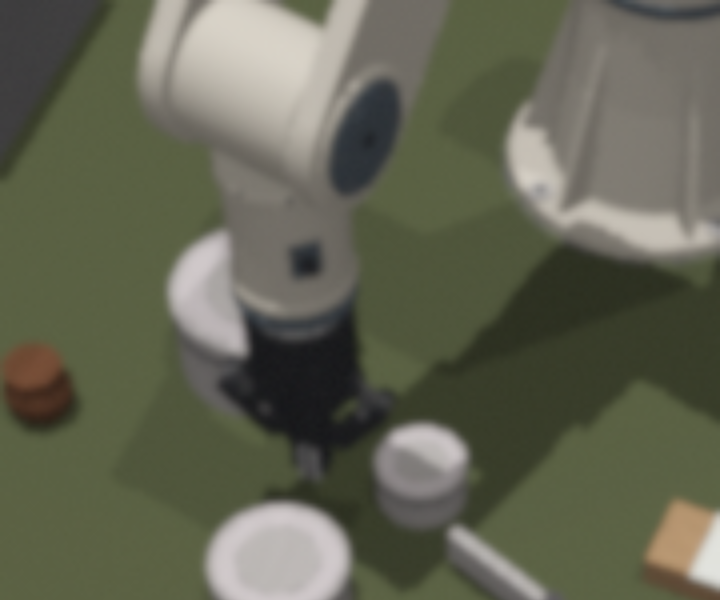

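{"name": "move_arm", "arguments": {
  "increments": [
    {"tx": 0, "ty": 0, "tz": 2.5, "rx": 0, "ry": 0, "rz": 0, "gripper": -1},
    {"tx": 0, "ty": 0, "tz": 1.5, "rx": 0, "ry": 0, "rz": 0, "gripper": -1},
    {"tx": 0, "ty": 0, "tz": 0.5, "rx": 0, "ry": 0, "rz": 0, "gripper": -1},
    {"tx": 0.6, "ty": 0, "tz": 0, "rx": 0, "ry": 0, "rz": 0, "gripper": -1},
    {"tx": 0.6, "ty": 0, "tz": 0, "rx": 0, "ry": 0, "rz": 0, "gripper": -1},
    {"tx": 0, "ty": 0, "tz": 0, "rx": 0, "ry": 0, "rz": 0, "gripper": -1}
  ]
}}

```text
clock: 6.75
eef_pos: [474.6, -156.1, -25.9]
tcp_rot: [3.141, -0.003, 0.025]
contact_force: [-0.6, -0.2, -0.0]
opening: 0.003
```

{"name": "move_arm", "arguments": {
  "increments": [
    {"tx": 0.4, "ty": 0, "tz": 0, "rx": 0, "ry": 0, "rz": 0, "gripper": -1},
    {"tx": 0.3, "ty": 0, "tz": 0, "rx": 0, "ry": 0, "rz": 0, "gripper": -1},
    {"tx": 0.3, "ty": 0, "tz": 0, "rx": 0, "ry": 0, "rz": 0, "gripper": -1},
    {"tx": 0.3, "ty": 0, "tz": 0, "rx": 0, "ry": 0, "rz": 0, "gripper": -1},
    {"tx": 0.3, "ty": 0, "tz": 0, "rx": 0, "ry": 0, "rz": 0, "gripper": -1},
    {"tx": 0.3, "ty": 0, "tz": 0, "rx": 0, "ry": 0, "rz": 0, "gripper": -1}
  ]
}}

```text
clock: 7.35
eef_pos: [490.4, -154.9, -26.9]
tcp_rot: [-3.141, 0.002, 0.024]
contact_force: [-3.4, 0.2, -0.4]
opening: -0.002
```

```bash
python3 -c "
from h import *
st()"
```

```text
t 7.35 w [ 490.4 -154.9  -26.9] dock [ -97.1 -255.1] z -26.9 rpy [-1.7997e+02  1.0000e-01  1.4000e+00] F dock [-3.44  0.31] Fz -0.38 op -0.0
```

{"name": "move_arm", "arguments": {
  "increments": [
    {"tx": 0.3, "ty": 0, "tz": 0, "rx": 0, "ry": 0, "rz": 0, "gripper": -1},
    {"tx": 0.3, "ty": 0, "tz": 0, "rx": 0, "ry": 0, "rz": 0, "gripper": -1},
    {"tx": 0.3, "ty": 0, "tz": 0, "rx": 0, "ry": 0, "rz": 0, "gripper": -1},
    {"tx": 0.3, "ty": 0, "tz": 0, "rx": 0, "ry": 0, "rz": 0, "gripper": -1},
    {"tx": 0.3, "ty": 0, "tz": 0, "rx": 0, "ry": 0, "rz": 0, "gripper": -1},
    {"tx": 0.3, "ty": 0, "tz": 0, "rx": 0, "ry": 0, "rz": 0, "gripper": -1},
    {"tx": 0.3, "ty": 0, "tz": 0, "rx": 0, "ry": 0, "rz": 0, "gripper": -1},
    {"tx": 0.3, "ty": 0, "tz": 0, "rx": 0, "ry": 0, "rz": 0, "gripper": -1}
  ]
}}

```text
clock: 8.15
eef_pos: [515.5, -154.6, -26.7]
tcp_rot: [-3.142, 0.0, 0.025]
contact_force: [-2.7, -0.2, -0.8]
opening: -0.001
```

Run:
```python
from h import *
s=st(); p,d=save("wrist","w3"); st()
for o in r.cut_out("tin_center","wrist")[:1]:
    P=wcloud(d,o["mask"],s); T=P[P[:,2]>50]; D=dock(T)
    print("tin x max",np.percentile(D[:,0],99.5).round(1),"y rng",np.percentile(D[:,1],[.5,99.5]).round(1))
k=np.zeros_like(d,bool);k[:,200:440]=1
P=wcloud(d,k,s);D=dock(P);q=(P[:,2]>26)&(P[:,2]<36)&(D[:,0]>35)
print("fence face x",np.percentile(D[q,0],[1,3]).round(1),q.sum())
```

```text
t 8.15 w [ 515.5 -154.6  -26.7] dock [ -72.  -255.3] z -26.7 rpy [-180.      0.      1.41] F dock [-2.7  -0.16] Fz -0.84 op -0.0
t 8.2 w [ 516.1 -154.6  -26.6] dock [ -71.4 -255.4] z -26.6 rpy [ 1.7999e+02 -4.0000e-02  1.4100e+00] F dock [-2.29 -0.3 ] Fz -0.46 op -0.0
tin x max 33.1 y rng [-301.9 -206.3]Traceback (most recent call last):
  File "<stdin>", line 8, in <module>
    return _quantile_unchecked(
        a, q, axis, out, overwrite_input, method, keepdims, weights)
    return _ureduce(a,
                    func=_quantile_ureduce_func,
    ...<5 lines>...
                    overwrite_input=overwrite_input,
                    method=method)
    r = func(a, **kwargs)
    result = _quantile(arr,
                       quantiles=q,
    ...<2 lines>...
                       out=out,
                       weights=wgt)
    slices_having_nans = np.isnan(arr[-1, ...])
                                  ~~~^^^^^^^^^
IndexError: index -1 is out of bounds for axis 0 with size 0
```

{"name": "move_arm", "arguments": {
  "increments": [
    {"tx": 0.15, "ty": 0, "tz": 0, "rx": 0, "ry": 0, "rz": 0, "gripper": -1},
    {"tx": 0.15, "ty": 0, "tz": 0, "rx": 0, "ry": 0, "rz": 0, "gripper": -1},
    {"tx": 0.15, "ty": 0, "tz": 0, "rx": 0, "ry": 0, "rz": 0, "gripper": -1},
    {"tx": 0.15, "ty": 0, "tz": 0, "rx": 0, "ry": 0, "rz": 0, "gripper": -1},
    {"tx": 0.1, "ty": 0, "tz": 0, "rx": 0, "ry": 0, "rz": 0, "gripper": -1}
  ]
}}

```text
clock: 8.75
eef_pos: [522.3, -154.4, -26.7]
tcp_rot: [3.142, -0.0, 0.025]
contact_force: [-5.1, -0.3, 1.9]
opening: -0.001
```

{"name": "move_arm", "arguments": {
  "increments": [
    {"tx": 0.05, "ty": 0, "tz": 0, "rx": 0, "ry": 0, "rz": 0, "gripper": -1},
    {"tx": 0.05, "ty": 0, "tz": 0, "rx": 0, "ry": 0, "rz": 0, "gripper": -1}
  ]
}}

```text
clock: 8.95
eef_pos: [523.1, -154.4, -26.7]
tcp_rot: [-3.142, 0.0, 0.025]
contact_force: [-4.1, -0.3, 2.4]
opening: -0.0
```

{"name": "move_arm", "arguments": {
  "increments": [
    {"tx": 0.05, "ty": 0, "tz": 0, "rx": 0, "ry": 0, "rz": 0, "gripper": -1},
    {"tx": 0.05, "ty": 0, "tz": 0, "rx": 0, "ry": 0, "rz": 0, "gripper": -1}
  ]
}}

```text
clock: 9.15
eef_pos: [524.2, -154.3, -26.7]
tcp_rot: [-3.142, 0.0, 0.025]
contact_force: [-4.6, 0.2, 1.7]
opening: -0.004
```

{"name": "move_arm", "arguments": {
  "increments": [
    {"tx": 0.04, "ty": 0, "tz": 0, "rx": 0, "ry": 0, "rz": 0, "gripper": -1},
    {"tx": 0.04, "ty": 0, "tz": 0, "rx": 0, "ry": 0, "rz": 0, "gripper": -1}
  ]
}}

```text
clock: 9.35
eef_pos: [524.6, -154.3, -26.8]
tcp_rot: [-3.141, 0.001, 0.025]
contact_force: [-6.7, 0.7, 2.0]
opening: -0.001
```

{"name": "move_arm", "arguments": {
  "increments": [
    {"tx": 0.03, "ty": 0, "tz": 0, "rx": 0, "ry": 0, "rz": 0, "gripper": -1},
    {"tx": 0.03, "ty": 0, "tz": 0, "rx": 0, "ry": 0, "rz": 0, "gripper": -1}
  ]
}}

```text
clock: 9.55
eef_pos: [524.5, -154.2, -26.9]
tcp_rot: [-3.141, 0.002, 0.025]
contact_force: [-8.4, -0.4, 1.9]
opening: -0.003
```

{"name": "move_arm", "arguments": {
  "increments": [
    {"tx": 0.03, "ty": 0, "tz": 0, "rx": 0, "ry": 0, "rz": 0, "gripper": -1},
    {"tx": 0.03, "ty": 0, "tz": 0, "rx": 0, "ry": 0, "rz": 0, "gripper": -1}
  ]
}}

```text
clock: 9.75
eef_pos: [524.5, -154.1, -27.1]
tcp_rot: [-3.141, 0.003, 0.025]
contact_force: [-10.4, -0.9, 3.6]
opening: 0.001
```

{"name": "move_arm", "arguments": {
  "increments": [
    {"tx": 0.04, "ty": 0, "tz": 0, "rx": 0, "ry": 0, "rz": 0, "gripper": -1},
    {"tx": 0, "ty": 0, "tz": 0, "rx": 0, "ry": 0, "rz": 0, "gripper": -1}
  ]
}}

```text
clock: 9.95
eef_pos: [524.4, -154.0, -27.2]
tcp_rot: [-3.141, 0.004, 0.025]
contact_force: [-10.8, -1.4, 3.8]
opening: 0.001
```

{"name": "move_arm", "arguments": {
  "increments": [
    {"tx": 0, "ty": 0, "tz": 0, "rx": 0, "ry": 0, "rz": 0, "gripper": -1},
    {"tx": 0, "ty": 0, "tz": 0, "rx": 0, "ry": 0, "rz": 0, "gripper": -1}
  ]
}}

```text
clock: 10.15
eef_pos: [524.4, -154.0, -27.2]
tcp_rot: [-3.141, 0.004, 0.025]
contact_force: [-10.9, -1.1, 4.3]
opening: 0.0
```

{"name": "move_arm", "arguments": {
  "increments": [
    {"tx": 0, "ty": 0, "tz": 0, "rx": 0, "ry": 0, "rz": 0, "gripper": -1},
    {"tx": 0, "ty": 0, "tz": 0, "rx": 0, "ry": 0, "rz": 0, "gripper": -1}
  ]
}}

```text
clock: 10.35
eef_pos: [524.4, -154.0, -27.2]
tcp_rot: [-3.141, 0.004, 0.025]
contact_force: [-10.5, -1.7, 4.0]
opening: -0.005
```

{"name": "move_arm", "arguments": {
  "increments": [
    {"tx": 0.04, "ty": 0, "tz": 0, "rx": 0, "ry": 0, "rz": 0, "gripper": -1},
    {"tx": 0, "ty": 0, "tz": 0, "rx": 0, "ry": 0, "rz": 0, "gripper": -1},
    {"tx": 0, "ty": 0, "tz": 0, "rx": 0, "ry": 0, "rz": 0, "gripper": -1},
    {"tx": 0, "ty": 0, "tz": 0, "rx": 0, "ry": 0, "rz": 0, "gripper": -1}
  ]
}}

```text
clock: 10.75
eef_pos: [524.3, -153.9, -27.4]
tcp_rot: [-3.14, 0.005, 0.025]
contact_force: [-11.4, -0.7, 3.4]
opening: -0.001
```

{"name": "move_arm", "arguments": {
  "increments": [
    {"tx": 0, "ty": 0, "tz": 0, "rx": 0, "ry": 0, "rz": 0, "gripper": -1},
    {"tx": 0, "ty": 0, "tz": 0, "rx": 0, "ry": 0, "rz": 0, "gripper": -1},
    {"tx": 0, "ty": 0, "tz": 0, "rx": 0, "ry": 0, "rz": 0, "gripper": -1},
    {"tx": 0, "ty": 0, "tz": 0, "rx": 0, "ry": 0, "rz": 0, "gripper": -1}
  ]
}}

```text
clock: 11.15
eef_pos: [524.3, -153.9, -27.4]
tcp_rot: [-3.14, 0.005, 0.025]
contact_force: [-11.9, -0.7, 3.3]
opening: -0.0
```

```bash
python3 -c "
from h import *
st()"
```

```text
t 11.15 w [ 524.3 -153.9  -27.4] dock [ -63.2 -254.8] z -27.4 rpy [-179.93    0.27    1.41] F dock [-11.94  -0.37] Fz 3.3 op -0.0
```

{"name": "move_arm", "arguments": {
  "increments": [
    {"tx": -0.3, "ty": 0, "tz": 0, "rx": 0, "ry": 0, "rz": 0, "gripper": -1},
    {"tx": -1, "ty": 0, "tz": 0, "rx": 0, "ry": 0, "rz": 0, "gripper": -1},
    {"tx": -1.7, "ty": 0, "tz": 0, "rx": 0, "ry": 0, "rz": 0, "gripper": -1},
    {"tx": 0, "ty": 3.5, "tz": 0, "rx": 0, "ry": 0, "rz": -8, "gripper": -1},
    {"tx": 0, "ty": 0, "tz": 0, "rx": 0, "ry": 0, "rz": -8, "gripper": -1},
    {"tx": 0, "ty": 0, "tz": 0, "rx": 0, "ry": 0, "rz": -8, "gripper": -1},
    {"tx": 0, "ty": 0, "tz": 0, "rx": 0, "ry": 0, "rz": -8, "gripper": -1},
    {"tx": 0, "ty": 0, "tz": 0, "rx": 0, "ry": 0, "rz": -8, "gripper": -1},
    {"tx": 0, "ty": 0, "tz": 0, "rx": 0, "ry": 0, "rz": -8, "gripper": -1},
    {"tx": 0, "ty": 0, "tz": 0, "rx": 0, "ry": 0, "rz": -8, "gripper": -1},
    {"tx": 0, "ty": 0, "tz": 0, "rx": 0, "ry": 0, "rz": -8, "gripper": -1},
    {"tx": 0, "ty": 0, "tz": 0, "rx": 0, "ry": 0, "rz": 0, "gripper": -1}
  ]
}}

```text
clock: 12.35
eef_pos: [498.5, -190.3, -26.4]
tcp_rot: [3.14, -0.0, 1.144]
contact_force: [-0.1, 0.2, -0.0]
opening: 0.0
```

Run:
```python
from h import *
s=st(); print(np.round(s["qpos"],2)); p,d=save("top","t3"); 
for o in r.cut_out("tin_center","top"):
    P=cloud("top",d,o["mask"])
    if o["confidence"]<.3 or len(P)<5: continue
    zt=np.percentile(P[:,2],90); T=P[P[:,2]>zt-6]; D=dock(T)
    (cx,cy),(w,h),a=cv2.minAreaRect(D.astype(np.float32))
    print(round(o["confidence"],2),"ztop",round(zt,1),"c dock",np.round([cx,cy],1),"wh",np.round([w,h],1))
```

```text
t 12.35 w [ 498.5 -190.3  -26.4] dock [ -89.9 -290.6] z -26.4 rpy [ 1.799e+02 -1.000e-02  6.552e+01] F dock [-0.05  0.21] Fz -0.04 op 0.0
[-0.37  0.53  1.98  0.    0.64  0.06]
0.86 ztop 43.4 c dock [-165.8 -185.1] wh [59.8 54.6]
0.83 ztop 60.2 c dock [   7.2 -234.4] wh [59.4 93.6]
0.53 ztop 34.4 c dock [  24.7 -164.1] wh [112.6 425.3]
```

{"name": "move_arm", "arguments": {
  "increments": [
    {"tx": -0.12, "ty": 3.3, "tz": 0, "rx": 0, "ry": 0, "rz": 0, "gripper": -1},
    {"tx": -0.12, "ty": 3.3, "tz": 0, "rx": 0, "ry": 0, "rz": 0, "gripper": -1},
    {"tx": 0, "ty": 0, "tz": 0, "rx": 0, "ry": 0, "rz": 0, "gripper": -1},
    {"tx": 0.4, "ty": 0, "tz": 0, "rx": 0, "ry": 0, "rz": 0, "gripper": -1},
    {"tx": 0.3, "ty": 0, "tz": 0, "rx": 0, "ry": 0, "rz": 0, "gripper": -1},
    {"tx": 0.2, "ty": -0.1, "tz": 0, "rx": 0, "ry": 0, "rz": 0, "gripper": -1},
    {"tx": 0.2, "ty": -0.1, "tz": 0, "rx": 0, "ry": 0, "rz": 0, "gripper": -1}
  ]
}}

```text
clock: 13.15
eef_pos: [558.7, -208.4, -26.8]
tcp_rot: [-3.141, 0.001, 1.142]
contact_force: [-3.5, -4.5, 0.3]
opening: -0.002
```

```bash
python3 -c "
from h import *
st()"
```

```text
t 13.15 w [ 558.7 -208.4  -26.8] dock [ -30.1 -310.3] z -26.8 rpy [-1.7995e+02  3.0000e-02  6.5410e+01] F dock [-3.62 -4.38] Fz 0.3 op -0.0
```

{"name": "move_arm", "arguments": {
  "increments": [
    {"tx": 0.45, "ty": -0.217, "tz": 0, "rx": 0, "ry": 0, "rz": 0, "gripper": -1},
    {"tx": 0.45, "ty": -0.217, "tz": 0, "rx": 0, "ry": 0, "rz": 0, "gripper": -1},
    {"tx": 0.45, "ty": -0.217, "tz": 0, "rx": 0, "ry": 0, "rz": 0, "gripper": -1},
    {"tx": 0.45, "ty": -0.217, "tz": 0, "rx": 0, "ry": 0, "rz": 0, "gripper": -1}
  ]
}}

```text
clock: 13.55
eef_pos: [558.0, -188.8, -26.9]
tcp_rot: [-3.14, 0.001, 1.142]
contact_force: [-9.8, -9.1, 3.2]
opening: -0.001
```

```bash
python3 -c "
from h import *
st()"
```

```text
t 13.55 w [ 558.  -188.8  -26.9] dock [ -30.4 -290.6] z -26.9 rpy [-1.7991e+02  6.0000e-02  6.5420e+01] F dock [-10.03  -8.89] Fz 3.2 op -0.0
```

{"name": "move_arm", "arguments": {
  "increments": [
    {"tx": -0.3, "ty": 0, "tz": 0, "rx": 0, "ry": 0, "rz": 0, "gripper": -1},
    {"tx": -0.7, "ty": 0, "tz": 0, "rx": 0, "ry": 0, "rz": 0, "gripper": -1},
    {"tx": 0, "ty": 0, "tz": 0, "rx": 0, "ry": 0, "rz": -7, "gripper": -1},
    {"tx": 0, "ty": 0, "tz": 0, "rx": 0, "ry": 0, "rz": -7, "gripper": -1},
    {"tx": 0.3, "ty": 1.8, "tz": 0, "rx": 0, "ry": 0, "rz": 0, "gripper": -1},
    {"tx": 0, "ty": 0, "tz": 0, "rx": 0, "ry": 0, "rz": 0, "gripper": -1},
    {"tx": 0, "ty": 0, "tz": 0, "rx": 0, "ry": 0, "rz": 0, "gripper": -1}
  ]
}}

```text
clock: 14.25
eef_pos: [573.2, -198.5, -26.7]
tcp_rot: [3.141, -0.0, 1.385]
contact_force: [-0.2, -0.6, 0.2]
opening: 0.0
```

```bash
python3 -c "
from h import *
st()"
```

```text
t 14.25 w [ 573.2 -198.5  -26.7] dock [ -15.4 -300.7] z -26.7 rpy [179.99  -0.    79.38] F dock [-0.22 -0.55] Fz 0.24 op 0.0
```

{"name": "move_arm", "arguments": {
  "increments": [
    {"tx": 0.3, "ty": -0.064, "tz": 0, "rx": 0, "ry": 0, "rz": 0, "gripper": -1},
    {"tx": 0.3, "ty": -0.064, "tz": 0, "rx": 0, "ry": 0, "rz": 0, "gripper": -1},
    {"tx": 0.3, "ty": -0.064, "tz": 0, "rx": 0, "ry": 0, "rz": 0, "gripper": -1},
    {"tx": 0.49, "ty": -0.104, "tz": 0, "rx": 0, "ry": 0, "rz": 0, "gripper": -1},
    {"tx": 0.49, "ty": -0.104, "tz": 0, "rx": 0, "ry": 0, "rz": 0, "gripper": -1}
  ]
}}

```text
clock: 14.75
eef_pos: [572.0, -179.2, -26.8]
tcp_rot: [-3.141, 0.0, 1.386]
contact_force: [0.3, -3.2, -1.6]
opening: 0.004
```

```bash
python3 -c "
from h import *
st()"
```

```text
t 14.75 w [ 572.  -179.2  -26.8] dock [ -16.1 -281.4] z -26.8 rpy [-1.7995e+02  3.0000e-02  7.9400e+01] F dock [ 0.24 -3.23] Fz -1.57 op 0.0
```

{"name": "move_arm", "arguments": {
  "increments": [
    {"tx": 0.49, "ty": -0.104, "tz": 0, "rx": 0, "ry": 0, "rz": 0, "gripper": -1},
    {"tx": 0.49, "ty": -0.104, "tz": 0, "rx": 0, "ry": 0, "rz": 0, "gripper": -1},
    {"tx": 0.49, "ty": -0.104, "tz": 0, "rx": 0, "ry": 0, "rz": 0, "gripper": -1},
    {"tx": 0.49, "ty": -0.104, "tz": 0, "rx": 0, "ry": 0, "rz": 0, "gripper": -1}
  ]
}}

```text
clock: 15.15
eef_pos: [572.2, -158.7, -26.8]
tcp_rot: [-3.141, 0.0, 1.386]
contact_force: [-0.2, -2.8, -1.5]
opening: -0.003
```

```bash
python3 -c "
from h import *
st()"
```

```text
t 15.15 w [ 572.2 -158.7  -26.8] dock [ -15.4 -260.9] z -26.8 rpy [-1.7999e+02  1.0000e-02  7.9410e+01] F dock [-0.25 -2.84] Fz -1.49 op -0.0
```

{"name": "move_arm", "arguments": {
  "increments": [
    {"tx": 0.49, "ty": -0.06, "tz": 0, "rx": 0, "ry": 0, "rz": 0, "gripper": -1},
    {"tx": 0.49, "ty": -0.075, "tz": 0, "rx": 0, "ry": 0, "rz": 0, "gripper": -1}
  ]
}}

```text
clock: 15.35
eef_pos: [572.5, -148.9, -26.8]
tcp_rot: [-3.141, 0.0, 1.386]
contact_force: [-3.4, -6.1, 0.5]
opening: -0.002
```

Run:
```python
from h import *
s=st(); p,d=save("wrist","w4"); st()
P=wcloud(d,np.ones_like(d,bool),s);D=dock(P);z=P[:,2]
y=D[:,1]
q=(z>26)&(z<35)&(D[:,0]>42); 
if q.sum()>50: print("fence x low",np.percentile(D[q,0],[0.5,2,5]).round(1),q.sum(), y[q].min().round(),y[q].max().round())
q=(z>50)&(z<60)&(abs(D[:,0])<60)&(y>-260+0)
from scipy.spatial import ConvexHull
h=D[q]; hv=h[ConvexHull(h).vertices].astype(np.float32)
print("tin x",np.percentile(h[:,0],[.2,99.8]).round(1),"y",np.percentile(h[:,1],[.2,99.8]).round(1),cv2.minEnclosingCircle(hv))
```

```text
t 15.35 w [ 572.5 -148.9  -26.8] dock [ -14.9 -251.1] z -26.8 rpy [-1.7997e+02  1.0000e-02  7.9420e+01] F dock [-3.58 -5.97] Fz 0.46 op -0.0
t 15.4 w [ 572.5 -148.2  -26.8] dock [ -14.8 -250.4] z -26.8 rpy [-1.7996e+02 -1.0000e-02  7.9420e+01] F dock [-0.4  -1.54] Fz -0.76 op -0.0
fence x low [50.1 50.6 52.1] 26155 -326.0 -149.0
tin x [-48.3  49.1] y [-252.9 -143.2] ((-5.916360855102539, -201.95005798339844), 64.53346252441406)
```

{"name": "move_arm", "arguments": {
  "increments": [
    {"tx": 0.49, "ty": -0.09, "tz": 0, "rx": 0, "ry": 0, "rz": 0, "gripper": -1},
    {"tx": 0.49, "ty": -0.09, "tz": 0, "rx": 0, "ry": 0, "rz": 0, "gripper": -1},
    {"tx": 0.49, "ty": -0.095, "tz": 0, "rx": 0, "ry": 0, "rz": 0, "gripper": -1},
    {"tx": 0.49, "ty": -0.095, "tz": 0, "rx": 0, "ry": 0, "rz": 0, "gripper": -1},
    {"tx": 0.49, "ty": -0.095, "tz": 0, "rx": 0, "ry": 0, "rz": 0, "gripper": -1}
  ]
}}

```text
clock: 15.9
eef_pos: [572.6, -124.0, -26.7]
tcp_rot: [-3.141, 0.0, 1.386]
contact_force: [-3.0, -4.4, 0.4]
opening: -0.001
```

```bash
python3 -c "
from h import *
st()"
```

```text
t 15.9 w [ 572.6 -124.   -26.7] dock [ -14.2 -226.2] z -26.7 rpy [-1.7998e+02  1.0000e-02  7.9400e+01] F dock [-3.15 -4.29] Fz 0.38 op -0.0
```

{"name": "move_arm", "arguments": {
  "increments": [
    {"tx": 0.49, "ty": -0.095, "tz": 0, "rx": 0, "ry": 0, "rz": 0, "gripper": -1},
    {"tx": 0.49, "ty": -0.095, "tz": 0, "rx": 0, "ry": 0, "rz": 0, "gripper": -1},
    {"tx": 0.49, "ty": -0.095, "tz": 0, "rx": 0, "ry": 0, "rz": 0, "gripper": -1},
    {"tx": 0.49, "ty": -0.095, "tz": 0, "rx": 0, "ry": 0, "rz": 0, "gripper": -1},
    {"tx": 0.49, "ty": -0.095, "tz": 0, "rx": 0, "ry": 0, "rz": 0, "gripper": -1}
  ]
}}

```text
clock: 16.4
eef_pos: [572.3, -99.0, -26.8]
tcp_rot: [-3.141, 0.0, 1.386]
contact_force: [-3.2, -5.4, 0.8]
opening: 0.002
```

```bash
python3 -c "
from h import *
st()"
```

```text
t 16.4 w [572.3 -99.  -26.8] dock [ -13.8 -201.2] z -26.8 rpy [-1.7996e+02  1.0000e-02  7.9410e+01] F dock [-3.35 -5.28] Fz 0.75 op 0.0
```

Steady at about 3 N on the fence. I'll carry on sliding.

{"name": "move_arm", "arguments": {
  "increments": [
    {"tx": 0.49, "ty": -0.097, "tz": 0, "rx": 0, "ry": 0, "rz": 0, "gripper": -1},
    {"tx": 0.49, "ty": -0.097, "tz": 0, "rx": 0, "ry": 0, "rz": 0, "gripper": -1},
    {"tx": 0.49, "ty": -0.097, "tz": 0, "rx": 0, "ry": 0, "rz": 0, "gripper": -1},
    {"tx": 0.49, "ty": -0.097, "tz": 0, "rx": 0, "ry": 0, "rz": 0, "gripper": -1},
    {"tx": 0.49, "ty": -0.097, "tz": 0, "rx": 0, "ry": 0, "rz": 0, "gripper": -1},
    {"tx": 0.49, "ty": -0.097, "tz": 0, "rx": 0, "ry": 0, "rz": 0, "gripper": -1},
    {"tx": 0.49, "ty": -0.097, "tz": 0, "rx": 0, "ry": 0, "rz": 0, "gripper": -1},
    {"tx": 0.49, "ty": -0.097, "tz": 0, "rx": 0, "ry": 0, "rz": 0, "gripper": -1}
  ]
}}

```text
clock: 17.2
eef_pos: [571.6, -59.0, -26.9]
tcp_rot: [-3.141, 0.0, 1.386]
contact_force: [-2.2, -3.6, -0.3]
opening: -0.001
```

{"name": "move_arm", "arguments": {
  "increments": [
    {"tx": 0.49, "ty": -0.097, "tz": 0, "rx": 0, "ry": 0, "rz": 0, "gripper": -1},
    {"tx": 0.49, "ty": -0.097, "tz": 0, "rx": 0, "ry": 0, "rz": 0, "gripper": -1},
    {"tx": 0.49, "ty": -0.097, "tz": 0, "rx": 0, "ry": 0, "rz": 0, "gripper": -1},
    {"tx": 0.49, "ty": -0.097, "tz": 0, "rx": 0, "ry": 0, "rz": 0, "gripper": -1},
    {"tx": 0.49, "ty": -0.097, "tz": 0, "rx": 0, "ry": 0, "rz": 0, "gripper": -1},
    {"tx": 0.49, "ty": -0.097, "tz": 0, "rx": 0, "ry": 0, "rz": 0, "gripper": -1}
  ]
}}

```text
clock: 17.8
eef_pos: [571.0, -29.1, -26.9]
tcp_rot: [-3.14, 0.0, 1.386]
contact_force: [-3.6, -4.1, 0.2]
opening: -0.0
```

```bash
python3 -c "
from h import *
st()"
```

```text
t 17.8 w [571.  -29.1 -26.9] dock [ -13.3 -131.3] z -26.9 rpy [-1.7992e+02  2.0000e-02  7.9420e+01] F dock [-3.67 -4.04] Fz 0.21 op -0.0
```

{"name": "move_arm", "arguments": {
  "increments": [
    {"tx": 0.49, "ty": -0.097, "tz": 0, "rx": 0, "ry": 0, "rz": 0, "gripper": -1},
    {"tx": 0.49, "ty": -0.097, "tz": 0, "rx": 0, "ry": 0, "rz": 0, "gripper": -1},
    {"tx": 0.49, "ty": -0.097, "tz": 0, "rx": 0, "ry": 0, "rz": 0, "gripper": -1},
    {"tx": 0.49, "ty": -0.097, "tz": 0, "rx": 0, "ry": 0, "rz": 0, "gripper": -1},
    {"tx": 0.49, "ty": -0.097, "tz": 0, "rx": 0, "ry": 0, "rz": 0, "gripper": -1},
    {"tx": 0.49, "ty": -0.097, "tz": 0, "rx": 0, "ry": 0, "rz": 0, "gripper": -1}
  ]
}}

```text
clock: 18.4
eef_pos: [570.6, 0.9, -26.9]
tcp_rot: [-3.14, 0.0, 1.386]
contact_force: [-2.8, -5.4, -0.3]
opening: -0.001
```

{"name": "move_arm", "arguments": {
  "increments": [
    {"tx": 0.49, "ty": -0.097, "tz": 0, "rx": 0, "ry": 0, "rz": 0, "gripper": -1},
    {"tx": 0.49, "ty": -0.097, "tz": 0, "rx": 0, "ry": 0, "rz": 0, "gripper": -1},
    {"tx": 0.49, "ty": -0.097, "tz": 0, "rx": 0, "ry": 0, "rz": 0, "gripper": -1},
    {"tx": 0.3, "ty": -0.06, "tz": 0, "rx": 0, "ry": 0, "rz": 0, "gripper": -1}
  ]
}}

```text
clock: 18.8
eef_pos: [570.5, 19.1, -26.9]
tcp_rot: [-3.14, 0.0, 1.386]
contact_force: [-4.6, -5.9, 0.6]
opening: 0.001
```

```bash
python3 -c "
from h import *
st()"
```

```text
t 18.8 w [570.5  19.1 -26.9] dock [-12.6 -83.1] z -26.9 rpy [-1.7992e+02  2.0000e-02  7.9430e+01] F dock [-4.78 -5.79] Fz 0.61 op 0.0
```

{"name": "move_arm", "arguments": {
  "increments": [
    {"tx": 0.2, "ty": -0.04, "tz": 0, "rx": 0, "ry": 0, "rz": 0, "gripper": -1},
    {"tx": 0.2, "ty": -0.04, "tz": 0, "rx": 0, "ry": 0, "rz": 0, "gripper": -1},
    {"tx": 0.2, "ty": -0.04, "tz": 0, "rx": 0, "ry": 0, "rz": 0, "gripper": -1},
    {"tx": 0.2, "ty": -0.04, "tz": 0, "rx": 0, "ry": 0, "rz": 0, "gripper": -1},
    {"tx": 0.2, "ty": -0.04, "tz": 0, "rx": 0, "ry": 0, "rz": 0, "gripper": -1},
    {"tx": 0.2, "ty": -0.04, "tz": 0, "rx": 0, "ry": 0, "rz": 0, "gripper": -1},
    {"tx": 0.15, "ty": -0.03, "tz": 0, "rx": 0, "ry": 0, "rz": 0, "gripper": -1}
  ]
}}

```text
clock: 19.5
eef_pos: [570.1, 32.5, -27.0]
tcp_rot: [-3.14, 0.001, 1.386]
contact_force: [-3.9, -5.3, -0.2]
opening: 0.002
```

{"name": "move_arm", "arguments": {
  "increments": [
    {"tx": 0.1, "ty": -0.02, "tz": 0, "rx": 0, "ry": 0, "rz": 0, "gripper": -1},
    {"tx": 0.1, "ty": -0.02, "tz": 0, "rx": 0, "ry": 0, "rz": 0, "gripper": -1}
  ]
}}

```text
clock: 19.7
eef_pos: [569.9, 34.4, -27.0]
tcp_rot: [-3.139, 0.001, 1.386]
contact_force: [-3.3, -6.1, 0.9]
opening: -0.002
```

```bash
python3 -c "
from h import *
st()"
```

```text
t 19.7 w [569.9  34.4 -27. ] dock [-12.8 -67.8] z -27.0 rpy [-1.7988e+02  4.0000e-02  7.9420e+01] F dock [-3.44 -5.98] Fz 0.91 op -0.0
```

{"name": "move_arm", "arguments": {
  "increments": [
    {"tx": 0.08, "ty": -0.017, "tz": 0, "rx": 0, "ry": 0, "rz": 0, "gripper": -1},
    {"tx": 0.08, "ty": -0.017, "tz": 0, "rx": 0, "ry": 0, "rz": 0, "gripper": -1},
    {"tx": 0.06, "ty": -0.013, "tz": 0, "rx": 0, "ry": 0, "rz": 0, "gripper": -1}
  ]
}}

```text
clock: 20.0
eef_pos: [569.5, 36.5, -27.1]
tcp_rot: [-3.139, 0.001, 1.386]
contact_force: [-5.4, -6.3, -0.5]
opening: 0.003
```

{"name": "move_arm", "arguments": {
  "increments": [
    {"tx": 0.06, "ty": -0.013, "tz": 0, "rx": 0, "ry": 0, "rz": 0, "gripper": -1},
    {"tx": 0.06, "ty": -0.013, "tz": 0, "rx": 0, "ry": 0, "rz": 0, "gripper": -1}
  ]
}}

```text
clock: 20.2
eef_pos: [569.9, 37.9, -27.0]
tcp_rot: [-3.14, 0.001, 1.386]
contact_force: [-3.6, -5.9, 0.7]
opening: 0.003
```

{"name": "move_arm", "arguments": {
  "increments": [
    {"tx": 0.04, "ty": -0.009, "tz": 0, "rx": 0, "ry": 0, "rz": 0, "gripper": -1},
    {"tx": 0.04, "ty": -0.009, "tz": 0, "rx": 0, "ry": 0, "rz": 0, "gripper": -1}
  ]
}}

```text
clock: 20.4
eef_pos: [569.8, 38.7, -27.0]
tcp_rot: [-3.14, 0.001, 1.386]
contact_force: [-4.5, -6.8, 0.3]
opening: 0.002
```

{"name": "move_arm", "arguments": {
  "increments": [
    {"tx": 0.04, "ty": -0.009, "tz": 0, "rx": 0, "ry": 0, "rz": 0, "gripper": -1},
    {"tx": 0.04, "ty": -0.009, "tz": 0, "rx": 0, "ry": 0, "rz": 0, "gripper": -1}
  ]
}}

```text
clock: 20.6
eef_pos: [569.6, 39.4, -27.0]
tcp_rot: [-3.139, 0.001, 1.386]
contact_force: [-3.5, -5.0, 1.1]
opening: 0.003
```

{"name": "move_arm", "arguments": {
  "increments": [
    {"tx": 0.04, "ty": -0.009, "tz": 0, "rx": 0, "ry": 0, "rz": 0, "gripper": -1},
    {"tx": 0.04, "ty": -0.009, "tz": 0, "rx": 0, "ry": 0, "rz": 0, "gripper": -1}
  ]
}}

```text
clock: 20.8
eef_pos: [569.7, 40.1, -27.0]
tcp_rot: [-3.139, 0.001, 1.386]
contact_force: [-3.6, -10.6, 0.9]
opening: -0.0
```

{"name": "move_arm", "arguments": {
  "increments": [
    {"tx": 0.04, "ty": -0.009, "tz": 0, "rx": 0, "ry": 0, "rz": 0, "gripper": -1},
    {"tx": 0.03, "ty": -0.007, "tz": 0, "rx": 0, "ry": 0, "rz": 0, "gripper": -1}
  ]
}}

```text
clock: 21.0
eef_pos: [569.7, 40.1, -27.0]
tcp_rot: [-3.14, 0.002, 1.387]
contact_force: [-4.7, -12.3, 1.0]
opening: -0.001
```

{"name": "move_arm", "arguments": {
  "increments": [
    {"tx": 0.04, "ty": -0.009, "tz": 0, "rx": 0, "ry": 0, "rz": 0, "gripper": -1},
    {"tx": 0, "ty": 0, "tz": 0, "rx": 0, "ry": 0, "rz": 0, "gripper": -1}
  ]
}}

```text
clock: 21.2
eef_pos: [569.6, 40.2, -27.0]
tcp_rot: [-3.14, 0.002, 1.387]
contact_force: [-4.3, -14.8, 1.1]
opening: -0.003
```

{"name": "move_arm", "arguments": {
  "increments": [
    {"tx": 0, "ty": 0, "tz": 0, "rx": 0, "ry": 0, "rz": 0, "gripper": -1},
    {"tx": 0, "ty": 0, "tz": 0, "rx": 0, "ry": 0, "rz": 0, "gripper": -1},
    {"tx": 0, "ty": 0, "tz": 0, "rx": 0, "ry": 0, "rz": 0, "gripper": -1}
  ]
}}

```text
clock: 21.5
eef_pos: [569.6, 40.2, -27.0]
tcp_rot: [-3.14, 0.002, 1.386]
contact_force: [-4.1, -13.2, 0.8]
opening: -0.002
```

{"name": "move_arm", "arguments": {
  "increments": [
    {"tx": 0, "ty": 0, "tz": 0, "rx": 0, "ry": 0, "rz": 0, "gripper": -1},
    {"tx": 0, "ty": 0, "tz": 0, "rx": 0, "ry": 0, "rz": 0, "gripper": -1},
    {"tx": 0, "ty": 0, "tz": 0, "rx": 0, "ry": 0, "rz": 0, "gripper": -1}
  ]
}}

```text
clock: 21.8
eef_pos: [569.6, 40.2, -27.0]
tcp_rot: [-3.14, 0.002, 1.386]
contact_force: [-4.0, -13.8, 2.3]
opening: -0.003
```

{"name": "move_arm", "arguments": {
  "increments": [
    {"tx": -0.2, "ty": 0, "tz": 0, "rx": 0, "ry": 0, "rz": 0, "gripper": -1},
    {"tx": -0.8, "ty": 0, "tz": 0, "rx": 0, "ry": 0, "rz": 0, "gripper": -1},
    {"tx": -1, "ty": 0, "tz": 0, "rx": 0, "ry": 0, "rz": 0, "gripper": -1},
    {"tx": 0, "ty": 0, "tz": -4, "rx": 0, "ry": 0, "rz": 0, "gripper": -1},
    {"tx": 0, "ty": 0, "tz": -4, "rx": 0, "ry": 0, "rz": 0, "gripper": -1},
    {"tx": -1.65, "ty": -3.57, "tz": 0, "rx": 0, "ry": 0, "rz": 0, "gripper": -1},
    {"tx": -1.65, "ty": -3.57, "tz": 0, "rx": 0, "ry": 0, "rz": 0, "gripper": -1},
    {"tx": -1.65, "ty": -3.57, "tz": 0, "rx": 0, "ry": 0, "rz": 0, "gripper": -1},
    {"tx": 0, "ty": 0, "tz": 0, "rx": 0, "ry": 0, "rz": 0, "gripper": -1},
    {"tx": 0, "ty": 0, "tz": 0, "rx": 0, "ry": 0, "rz": 0, "gripper": -1}
  ]
}}

```text
clock: 22.8
eef_pos: [453.0, -7.5, 53.7]
tcp_rot: [3.14, -0.0, 1.385]
contact_force: [0.3, 0.2, 0.8]
opening: -0.003
```

Run:
```python
from h import *
s=st(); p,d=save("scene","s5"); p2,d2=save("top","t5")
P=cloud("scene",d,np.ones_like(d,bool));D=dock(P);z=P[:,2]
# tin
q=(z>48)&(z<64)&(abs(D[:,0])<70)&(abs(D[:,1])<65)
(c,sz,a)=cv2.minAreaRect(D[q].astype(np.float32)); print("tin?",np.round(c,1),np.round(sz,1))
e=dock(s["eef_pos"]); m=r.camera_model("scene")
cv2.imwrite("pics/s5c.png",cv2.resize(p[110:260,250:430,::-1],(720,600)))
```

```text
t 22.8 w [453.   -7.5  53.7] dock [-130.8 -106.7] z 53.7 rpy [ 1.7993e+02 -3.0000e-02  7.9360e+01] F dock [0.32 0.22] Fz 0.83 op -0.0
tin? [-0.5 -0.9] [136.4 130.4]
```

View pics/s5c.png

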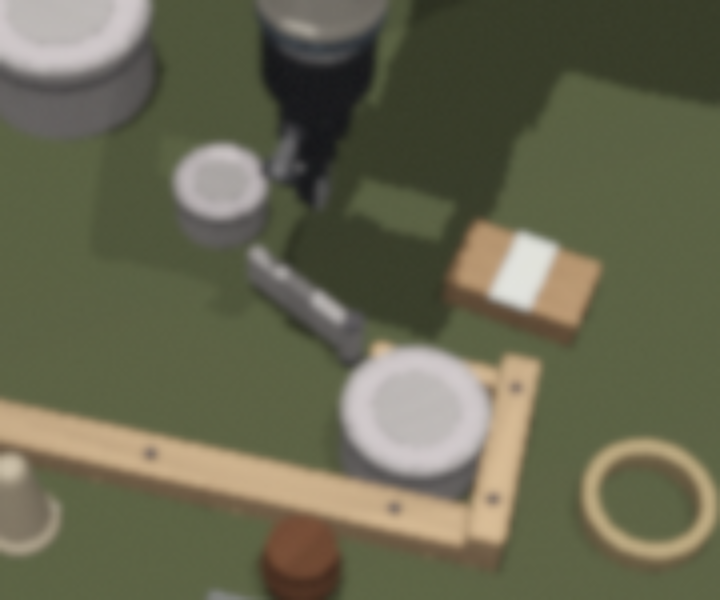

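{"name": "move_arm", "arguments": {
  "increments": [
    {"tx": 0, "ty": 0, "tz": 4, "rx": 0, "ry": 0, "rz": 0, "gripper": -1},
    {"tx": 0, "ty": 0, "tz": 3.5, "rx": 0, "ry": 0, "rz": 0, "gripper": -1},
    {"tx": 0, "ty": 0, "tz": 0.5, "rx": 0, "ry": 0, "rz": 0, "gripper": -1},
    {"tx": 0, "ty": 0, "tz": 0, "rx": 0, "ry": 0, "rz": 0, "gripper": -1}
  ]
}}

```text
clock: 23.3
eef_pos: [452.8, -7.0, -27.3]
tcp_rot: [-3.139, 0.0, 1.386]
contact_force: [0.7, 0.8, 0.2]
opening: -0.001
```

Run:
```python
from h import *
s=st(); p=dock(s["eef_pos"]); th=np.radians(77.9)
ex=np.array([np.cos(th),np.sin(th)]);ey=np.array([np.sin(th),-np.cos(th)])
pin=np.array([-65,-59.5])
for q in np.linspace(2.2,0.1,19):
    d=np.array([np.cos(q),-np.sin(q)]);m=np.array([np.sin(q),np.cos(q)])
    t=pin+75*d-18*m; D=t-p; print(round(q,2),np.round(t),"tx",round(D@ex/10,2),"ty",round(D@ey/10,2)); p=t
```

```text
t 23.3 w [452.8  -7.  -27.3] dock [-130.9 -106.2] z -27.3 rpy [-1.7988e+02  2.0000e-02  7.9420e+01] F dock [0.68 0.77] Fz 0.2 op -0.0
2.2 [-124. -110.] tx -0.18 ty 0.77
2.08 [-117. -116.] tx -0.5 ty 0.74
1.97 [-111. -122.] tx -0.41 ty 0.8
1.85 [-103. -127.] tx -0.32 ty 0.84
1.73 [ -95. -131.] tx -0.22 ty 0.87
1.62 [ -86. -134.] tx -0.12 ty 0.89
1.5 [ -78. -136.] tx -0.01 ty 0.9
1.38 [ -69. -137.] tx 0.09 ty 0.89
1.27 [ -60. -136.] tx 0.2 ty 0.88
1.15 [ -51. -135.] tx 0.3 ty 0.85
1.03 [ -42. -133.] tx 0.4 ty 0.81
0.92 [ -34. -130.] tx 0.49 ty 0.76
0.8 [ -26. -126.] tx 0.57 ty 0.69
0.68 [ -18. -121.] tx 0.65 ty 0.62
0.57 [ -11. -115.] tx 0.72 ty 0.54
0.45 [  -5. -108.] tx 0.77 ty 0.46
0.33 [  -0. -101.] tx 0.82 ty 0.36
0.22 [  4. -93.] tx 0.86 ty 0.27
0.1 [  8. -85.] tx 0.88 ty 0.16
```

{"name": "move_arm", "arguments": {
  "increments": [
    {"tx": -0.18, "ty": 0.77, "tz": 0, "rx": 0, "ry": 0, "rz": 0, "gripper": -1},
    {"tx": -0.5, "ty": 0.74, "tz": 0, "rx": 0, "ry": 0, "rz": 0, "gripper": -1},
    {"tx": -0.41, "ty": 0.8, "tz": 0, "rx": 0, "ry": 0, "rz": 0, "gripper": -1},
    {"tx": -0.32, "ty": 0.84, "tz": 0, "rx": 0, "ry": 0, "rz": 0, "gripper": -1},
    {"tx": -0.22, "ty": 0.87, "tz": 0, "rx": 0, "ry": 0, "rz": 0, "gripper": -1},
    {"tx": -0.12, "ty": 0.89, "tz": 0, "rx": 0, "ry": 0, "rz": 0, "gripper": -1}
  ]
}}

```text
clock: 23.9
eef_pos: [498.4, -33.8, -26.6]
tcp_rot: [-3.141, 0.0, 1.386]
contact_force: [-2.9, 1.4, -0.2]
opening: 0.004
```

```bash
python3 -c "
from h import *
st()"
```

```text
t 23.9 w [498.4 -33.8 -26.6] dock [ -86.1 -134.2] z -26.6 rpy [-179.98    0.     79.38] F dock [-2.85  1.44] Fz -0.17 op 0.0
```

{"name": "move_arm", "arguments": {
  "increments": [
    {"tx": -0.01, "ty": 0.9, "tz": 0, "rx": 0, "ry": 0, "rz": 0, "gripper": -1},
    {"tx": 0.09, "ty": 0.89, "tz": 0, "rx": 0, "ry": 0, "rz": 0, "gripper": -1},
    {"tx": 0.2, "ty": 0.88, "tz": 0, "rx": 0, "ry": 0, "rz": 0, "gripper": -1},
    {"tx": 0.3, "ty": 0.85, "tz": 0, "rx": 0, "ry": 0, "rz": 0, "gripper": -1},
    {"tx": 0.4, "ty": 0.81, "tz": 0, "rx": 0, "ry": 0, "rz": 0, "gripper": -1}
  ]
}}

```text
clock: 24.4
eef_pos: [543.0, -31.5, -26.8]
tcp_rot: [-3.141, 0.0, 1.386]
contact_force: [-2.4, -0.4, -0.0]
opening: 0.002
```

```bash
python3 -c "
from h import *
st()"
```

```text
t 24.4 w [543.  -31.5 -26.8] dock [ -41.4 -133. ] z -26.8 rpy [-1.7999e+02  1.0000e-02  7.9410e+01] F dock [-2.38 -0.37] Fz -0.03 op 0.0
```

Gate is moving at about 2–3 N. Continuing the arc.

{"name": "move_arm", "arguments": {
  "increments": [
    {"tx": 0.49, "ty": 0.76, "tz": 0, "rx": 0, "ry": 0, "rz": 0, "gripper": -1},
    {"tx": 0.57, "ty": 0.69, "tz": 0, "rx": 0, "ry": 0, "rz": 0, "gripper": -1},
    {"tx": 0.65, "ty": 0.62, "tz": 0, "rx": 0, "ry": 0, "rz": 0, "gripper": -1},
    {"tx": 0.72, "ty": 0.54, "tz": 0, "rx": 0, "ry": 0, "rz": 0, "gripper": -1},
    {"tx": 0.77, "ty": 0.46, "tz": 0, "rx": 0, "ry": 0, "rz": 0, "gripper": -1}
  ]
}}

```text
clock: 24.9
eef_pos: [578.9, -5.3, -26.7]
tcp_rot: [3.142, 0.0, 1.386]
contact_force: [-1.6, -1.1, 0.5]
opening: 0.002
```

{"name": "move_arm", "arguments": {
  "increments": [
    {"tx": 0.82, "ty": 0.36, "tz": 0, "rx": 0, "ry": 0, "rz": 0, "gripper": -1},
    {"tx": 0.86, "ty": 0.27, "tz": 0, "rx": 0, "ry": 0, "rz": 0, "gripper": -1},
    {"tx": 0.4, "ty": 0.08, "tz": 0, "rx": 0, "ry": 0, "rz": 0, "gripper": -1},
    {"tx": 0.4, "ty": 0.08, "tz": 0, "rx": 0, "ry": 0, "rz": 0, "gripper": -1}
  ]
}}

```text
clock: 25.3
eef_pos: [590.9, 17.5, -26.7]
tcp_rot: [3.141, 0.0, 1.386]
contact_force: [-1.0, -1.6, 0.4]
opening: 0.002
```

```bash
python3 -c "
from h import *
st()"
```

```text
t 25.3 w [590.9  17.5 -26.7] dock [  7.7 -85.2] z -26.7 rpy [179.99   0.    79.43] F dock [-1.06 -1.6 ] Fz 0.41 op 0.0
```

{"name": "move_arm", "arguments": {
  "increments": [
    {"tx": 0.15, "ty": -0.03, "tz": 0, "rx": 0, "ry": 0, "rz": 0, "gripper": -1},
    {"tx": 0.15, "ty": -0.03, "tz": 0, "rx": 0, "ry": 0, "rz": 0, "gripper": -1},
    {"tx": 0.1, "ty": -0.02, "tz": 0, "rx": 0, "ry": 0, "rz": 0, "gripper": -1}
  ]
}}

```text
clock: 25.6
eef_pos: [591.3, 21.1, -26.5]
tcp_rot: [3.14, -0.0, 1.386]
contact_force: [1.9, -1.4, -1.2]
opening: 0.001
```

{"name": "move_arm", "arguments": {
  "increments": [
    {"tx": 0.1, "ty": -0.02, "tz": 0, "rx": 0, "ry": 0, "rz": 0, "gripper": -1},
    {"tx": 0.1, "ty": -0.02, "tz": 0, "rx": 0, "ry": 0, "rz": 0, "gripper": -1}
  ]
}}

```text
clock: 25.8
eef_pos: [591.1, 23.1, -26.5]
tcp_rot: [3.141, -0.0, 1.386]
contact_force: [1.5, -2.2, -0.7]
opening: 0.0
```

{"name": "move_arm", "arguments": {
  "increments": [
    {"tx": 0.1, "ty": -0.02, "tz": 0, "rx": 0, "ry": 0, "rz": 0, "gripper": -1},
    {"tx": 0.1, "ty": -0.02, "tz": 0, "rx": 0, "ry": 0, "rz": 0, "gripper": -1}
  ]
}}

```text
clock: 26.0
eef_pos: [590.9, 25.3, -26.6]
tcp_rot: [3.141, -0.0, 1.386]
contact_force: [1.2, -1.4, 0.9]
opening: 0.002
```

{"name": "move_arm", "arguments": {
  "increments": [
    {"tx": 0.08, "ty": -0.02, "tz": 0, "rx": 0, "ry": 0, "rz": 0, "gripper": -1},
    {"tx": 0.08, "ty": -0.02, "tz": 0, "rx": 0, "ry": 0, "rz": 0, "gripper": -1}
  ]
}}

```text
clock: 26.2
eef_pos: [590.7, 26.7, -26.7]
tcp_rot: [3.141, 0.0, 1.386]
contact_force: [2.9, -8.0, 0.2]
opening: -0.002
```

{"name": "move_arm", "arguments": {
  "increments": [
    {"tx": 0.08, "ty": -0.02, "tz": 0, "rx": 0, "ry": 0, "rz": 0, "gripper": -1},
    {"tx": 0.08, "ty": -0.02, "tz": 0, "rx": 0, "ry": 0, "rz": 0, "gripper": -1}
  ]
}}

```text
clock: 26.4
eef_pos: [590.7, 26.9, -26.6]
tcp_rot: [3.141, 0.002, 1.387]
contact_force: [2.7, -16.5, 0.6]
opening: -0.0
```

{"name": "move_arm", "arguments": {
  "increments": [
    {"tx": 0.06, "ty": -0.01, "tz": 0, "rx": 0, "ry": 0, "rz": 0, "gripper": -1},
    {"tx": 0.06, "ty": -0.01, "tz": 0, "rx": 0, "ry": 0, "rz": 0, "gripper": -1}
  ]
}}

```text
clock: 26.6
eef_pos: [590.7, 27.0, -26.6]
tcp_rot: [3.141, 0.003, 1.387]
contact_force: [2.2, -23.0, 0.2]
opening: 0.001
```

{"name": "move_arm", "arguments": {
  "increments": [
    {"tx": -0.5, "ty": 0.1, "tz": 0, "rx": 0, "ry": 0, "rz": 0, "gripper": -1},
    {"tx": -2.5, "ty": 0.5, "tz": 0, "rx": 0, "ry": 0, "rz": 0, "gripper": -1},
    {"tx": -3, "ty": 0, "tz": 0, "rx": 0, "ry": 0, "rz": 0, "gripper": -1},
    {"tx": 0, "ty": 0, "tz": -5, "rx": 0, "ry": 0, "rz": 0, "gripper": -1},
    {"tx": 0, "ty": 0, "tz": -5, "rx": 0, "ry": 0, "rz": 0, "gripper": -1},
    {"tx": 0, "ty": 0, "tz": -5, "rx": 0, "ry": 0, "rz": 0, "gripper": -1},
    {"tx": 0, "ty": 0, "tz": -3, "rx": 0, "ry": 0, "rz": 0, "gripper": -1},
    {"tx": 0, "ty": 0, "tz": 0, "rx": 0, "ry": 0, "rz": 0, "gripper": -1},
    {"tx": 0, "ty": 0, "tz": 0, "rx": 0, "ry": 0, "rz": 0, "gripper": -1}
  ]
}}

```text
clock: 27.5
eef_pos: [585.0, -30.0, 153.5]
tcp_rot: [3.141, -0.0, 1.386]
contact_force: [0.1, -0.1, -1.5]
opening: -0.003
```

Run:
```python
from h import *
s=st(); p,d=save("wrist","w6")
P=wcloud(d,np.ones_like(d,bool),s);D=dock(P);z=P[:,2]
for n,(a,b),m in (("tin",(49,62),60),("gate",(38,47.9),None)):
    q=(z>a)&(z<b)&(abs(D[:,0])<65)
    q&= (abs(D[:,1])<52) if n=="tin" else (D[:,1]<-50)&(D[:,1]>-75)&(D[:,0]>-50)
    if q.sum()>10:
        c,sz,an=cv2.minAreaRect(D[q].astype(np.float32)); print(n,q.sum(),np.round(c,1),np.round(sz,1),round(an,1))
save("scene","s6")
for o in r.cut_out("gate","scene")[:2]: print(o["confidence"],o["bbox"])
```

```text
t 27.5 w [585.  -30.  153.5] dock [   0.7 -132.6] z 153.5 rpy [ 1.7998e+02 -3.0000e-02  7.9410e+01] F dock [ 0.08 -0.05] Fz -1.52 op -0.0
tin 10606 [ -6.3 -22.5] [ 81.4 103.1] 78.0
gate 1244 [ -7.8 -57.8] [84.4 10. ] 0.1
0.62 [329.2, 194.4, 341.5, 228.0]
0.31 [215.0, 184.2, 386.3, 249.5]
```

View pics/w6.png

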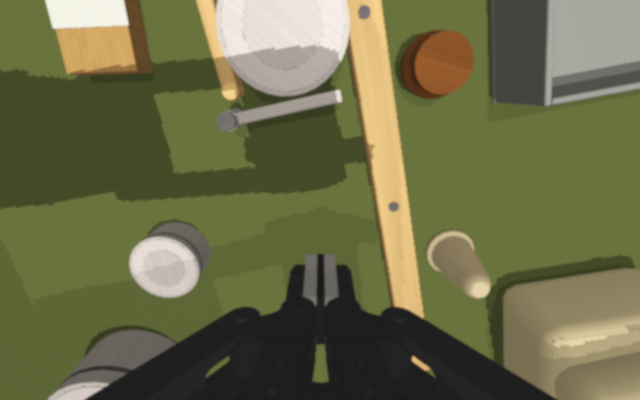

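Run:
```python
from h import *
for c in ("scene","top"):
    p,d=save(c,c+"7")
    P=cloud(c,d,np.ones_like(d,bool));D=dock(P);z=P[:,2]
    q=(z>52)&(z<63)&(abs(D[:,0])<58)&(D[:,1]>-54)&(D[:,1]<48.5)
    h=D[q]; print(c,"tin mid x,y",(np.percentile(h,[.5,99.5],axis=0).mean(0)).round(1),q.sum())
    for q_ in ("tin_center","foot","foot2","cone","tape","staples"):
        for o in r.place_of(q_,c)[:2]:
            if o["confidence"]>.5: print(q_,round(o["confidence"],2),np.round(o["location"]))
r.sign_off(); print(r.sense()["clock"])
```

```text
scene tin mid x,y [-0.7 -1.9] 900
tin_center 0.71 [216. 353.]
tin_center 0.66 [119. 267.]
foot 0.63 [250. 323.]
foot2 0.63 [250. 323.]
tape 0.9 [238. 412.]
staples 0.61 [181. 381.]
top tin mid x,y [0.5 9.2] 734
tin_center 0.81 [192. 281.]
foot 0.62 [150. 292.]
foot2 0.62 [150. 292.]
tape 0.92 [189. 220.]
staples 0.77 [245. 258.]
the job is handed in; nothing more can be done
the job is handed in; nothing more can be done
```

The tin is home in the dock against the fence and the end stop, the gate is shut behind it, and the job was handed in at about 28 s.

- **Fence press:** I pushed the middle-sized tin to the fence and held about 12 N at the tool for about 0.8 s. Sliding took about 3–4.5 N, so that leaves roughly 8 N on the fence.
- **Slide along the fence:** Most of it ran at about 3–5 N on the fence.
    - The first push angle wedged the tin. Fence force reached about 10 N, so I backed off and re-angled the finger.
    - Just after that, for roughly 30 mm of travel, the fence force read about 0. The tin may have been barely touching there. A 0.7 mm correction toward the fence brought the force straight back.
- **Stop press:** I held about 13–14 N at the tool for over 0.5 s. Sliding took about 6 N, so that leaves roughly 8 N on the stop. No force reading exceeded 16 N during either press.
- **Gate:** I swung it in until it stopped at the end of its travel, with 23 N at the tool. The wrist camera measured it 0.1° from straight across the lane.

**Last checks**
- The scene camera put the tin's centre within 2 mm of home, and the tin is standing.
- The top camera read 9 mm off in y. I put that down to part of the tin being hidden there, but did not confirm it.
- I saw no other object disturbed. The tape and staples detections sit where they were at the start, but the cone, hammer, stapler and second foot were not re-measured.

The real fingertips end about 41 mm short of the stated tool point. Two cameras showed this, so I worked with reported tool heights of about −27 mm.

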